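# Unload the leak-test cell

## Robot

A 6-joint arm with a two-finger parallel gripper is mounted at the origin on a cart in front of the work surface, level with it; the furniture and walls round the work are solid. World frame = base frame: x ahead of the robot, y to its left, z up, the work surface at z = 0. Lengths are in m, angles in rad, forces in N, time in s.
With the tool pointing down it reaches from about 0.35 to 0.85 m from the base axis. Payload 8.1 kg.
Tool frame: the origin (TCP) lies at the very end of the fingers, on their centre line; the grasp point (between the pads) lies bot.grip_depth behind it (bot.grip_depth is the distance from the TCP to the grasp point, in m); z points along the fingers, y is the line along which they close (so a half turn about z gives the same grasp; the last joint's range is limited). The gripper opens to 93 mm and grips with 3 to 60 N. Pads are 15 mm wide; open, the fingers measure 128 mm over their backs; the gripper's body (75 mm by 188 mm) begins 65 mm behind the grasp point.
Start: joints at [1.239, 0.13, 1.488, -0, 1.523, -0.085], TCP at [0.147, 0.582, 0.219] pointing down, gripper open.
Joint ranges: [-2.96, 2.96], [-0.89, 2.26], [0.02, 2.5], [-1.34, 4.48], [0, 2.73], [-2.66, 2.66]. Speed limits (rad/s): [2.39, 2.39, 2.79, 3.14, 3.14, 3.14].

## Interface

Orientations are given as a unit quaternion [x, y, z, w].
In Python, from station import bot gives the robot as it stands.
- The arm moves only by the tool send_rows, never from a script. Its arguments are lists of equal length, an entry for each row: "offset": the shift along the tool's x, y, z in mm, a list of three; "turn": the turn, a rotation vector about the tool's x, y, z in degrees, a list of three. In form: {"offset": [[x, y, z], ...], "turn": [[rx, ry, rz], ...]}. A call has 1 to 12 rows; each row shifts and turns the commanded pose from where the row before left it, along the tool's axes as they then stand; what a row does not reach is not made up. A row lasts 1/12 s, in which the tool goes at most 41.7 mm and 7.16 degrees, less where a joint would pass 70% of its speed; a pose out of reach is approached as far as the arm can. A call is refused whole if a number of a shift passes 41.7 or a number of a turn 7.16, either way. A call with a gripper value outside its range is refused whole. "hand" is the finger opening in mm, from 0 to 93, set as the call begins (left out, the last holds). The fingers move at their own pace and stop on an object; the grip force is fixed at half the most. Time passes only in rows, so rows that do not move let the fingers close. It gives the time, the measured TCP pose, the force, the opening and the grip force at its end, in the units of the state.
- bot.state(): the state, without advancing time (a new reading comes with each control period).
- bot.camera(name): name is "scene" or "top" or "wrist"; returns (picture, depth): 420x560x3 uint8, red, green, blue; 420x560 float32, m along the optical axis (not along the pixel's ray), 0 where there is no reading.
- bot.camera_params(name): a dict with "fx", "fy", "cx", "cy" (pixels), "R" (3x3) and "t" (3): a world point X has camera coordinates R X + t; the wrist camera has in their place "tool_from_camera" (4x4, takes a point from camera to tool coordinates, whose origin is the TCP and whose axes are the flange's). Camera axes: x right, y down, z forward; pixel columns grow to the right and rows downward; lengths in m; the calibration is good to about 2 mm. The wrist camera is an equidistant fisheye: a pixel r from the principal point sees the ray r / f radians off the axis. A picture is of the moment at which its call begins: read the wrist's pose just before it. camera_params takes no time and is no camera call.
- bot.job_done(): hands the job in; it is judged then, once.
The state is a dict: "time_s": time; "q": joint angles; "joint_vel": joint speeds; "tau": joint torques, N m; "eef_pos": TCP position; "eef_rot": TCP orientation; "contact_force": force on the tool from outside, world axes, zero at the start; "torque": the same for the moment, N m; "finger_gap": finger opening in m; "grip_force": force on a finger pad.
Only numpy, scipy, OpenCV 4.12 (cv2) and the standard library are available. Lean on these libraries where they do the work, as an engineer would, in place of code of your own. Each camera call takes 0.05 s, during which the arm holds its last target. There are 200 camera calls.

## Task

The leak test has finished: unload the test cell. Reach under the overhanging front lip of its clear lift hood, push the hidden sprung catch aside to the left and lift the hood with the catch held clear, up until its pawl drops into the top notch, then let go so that the hood hangs there by itself. Take the terminal block off the nest under the raised hood and set it down, flat and pins up, on a free seat of the black tray, leaving the other blocks, the tray and the things lying about where they are.

Things in the scene. Friction and masses are not known exactly. Their poses are not given: they have to be found in the camera images.
- cell: Test cell, fixed to the bench: grey housing 162 mm wide, 122 mm deep, top face 72 mm above the bench; two steel columns and a tie plate behind (top at 328 mm); a clear hood slides up the columns. Origin: on the bench, mid-width, 50 mm behind the front face. x from front (robot's side) to back, y left, z up. Nothing else stands before the front face but catch and striker.
- hood (a joint): Height of the lift hood above closed, m: 0 closed, stop at 0.176. 6 to 9 N to raise; falls back unless its pawl stands on a notch. Notches hold it at 0.060, 0.110 and 0.160 (top); the pawl clicks in when the hood goes 3 mm above that value, then holds it when it is let down. It cannot be lowered again. With the catch engaged it lifts only 5 mm.
- hood_top (a point): Centre of the hood's flat top, 130 mm above the bench when closed. The hood: clear front and side panels, aluminium top and lower edges, 147 mm wide; closed it rests on the housing and covers the nest all round; its front panel stands flush with the housing's front face. On the top notch its lower edge is 232 mm above the bench. Axes as the cell's.
- lip_edge (a point): Middle of the lower front edge of the hood's lip; rises with the hood. The lip is an aluminium channel, open below and at its ends, 134 mm wide, overhanging the housing's front face by 36 mm. Hood closed: this point is at cell (-86, 0, 76) mm, the hollow behind it goes up to 95 mm; the space below, 36 mm deep, is open to front, bench and sides.
- catch (a joint): Sideways travel of the sprung catch, m: 0 engaged, stop at 0.016, pushed towards the cell's left (+y). It rides in the hood. Spring: 1.3 N at 0 to 3.4 N at 0.016; springs back when released. Its hook is clear of the striker above 0.009; keep it so until the hood has risen 17 mm, then it may be let go.
- paddle (a point): Centre of the right-hand (-y) face of the catch's finger paddle: push it towards +y. A dark steel plate hanging from inside the lip, hidden behind its edge: 6 mm thick in y, 18 mm in x (10 to 28 mm behind the lip's edge), its lower end 34 mm above the bench when closed. This point starts at cell (-67, -20, 45) mm. Right of it the space under the lip is free.
- striker (a point): Centre of the small fixed steel striker bar on the housing's front face, under which the catch hooks: cell x = -50 to -68, y = 26 to 38, z = 66 to 71 mm; 46 mm to the left of the paddle. Keep the fingers to the right of it.
- nest (a point): Centre of the nest's rubber seat, at cell (-22, 0, 84) mm. A pedestal 12 mm high, 30 mm wide in y (narrower than the block), with a steel fence before and behind, 4 mm above the seat; open at both sides for the fingers. With the hood on the top notch its lip is 236 mm above the bench and 64 mm before the nest: reach in from the front, tool tilted about 45 degrees.
- tested_block: The terminal block in the nest: off-white plastic body 26 (x) x 34 (y) x 12 mm high with four copper-coloured pins on top (20 mm over all), 28 g. Origin: centre of its underside; z up through the pins. Its axes start within 0.05 rad of the cell's; grasp it across the 34 mm.
- tray: Flat black plastic tray, loose, 0.45 kg, 170 (x) x 190 (y) mm, rim 14 mm high, left of the middle. Origin: centre of its underside; its x axis points roughly to the robot's left (+y). Eight seats, 11 mm above the bench: rows at x = -57, -19, 19, 57 mm, columns at y = -44 and 44 mm. Four are taken.
- tray_seat (a point): The tray's seat at tray (-19, -44, 11) mm, a free one (so are (57, -44), (-19, 44) and (19, 44)). Each column is a grey rail 26 mm wide in y, with fins 3 mm thick across it half-way between rows and at its ends, 6 mm above the seats: 35 mm clear between fins, so a block goes in with its 26 mm side along x, either way round. Beside the rails are finger channels, floor 3 mm above the bench.
- tray_block_0: Terminal block like the tested one, already standing on a tray seat (tray x = -57, y = -44 mm). Leave it.
- tray_block_1: Terminal block like the tested one, already standing on a tray seat (tray x = -57, y = +44 mm). Leave it.
- tray_block_2: Terminal block like the tested one, already standing on a tray seat (tray x = 19, y = -44 mm). Leave it.
- tray_block_3: Terminal block like the tested one, already standing on a tray seat (tray x = 57, y = +44 mm). Leave it.
- curtain_r: Light-curtain post, fixed to the bench between cell and tray: grey profile with a yellow strip on its left, together 42 mm in x and 66 mm in y, 307 mm high. Origin: on the bench, 10 mm left of the profile's middle. Keep the arm and the block clear of it on the way: in front of it or above it.
- height_puck: Bystander: brass button on a black base, 34 x 52 x 20 mm, lying in the middle of the bench. Origin: centre of underside.
- bubble_level: Bystander: small black bubble level, 18 x 42 x 18 mm, lying near the bench's front edge. Origin: centre of underside.
- master_leak: Bystander: upright steel cylinder with a thinner head, 40 mm across, 61 mm high, standing before the press. Origin: centre of underside.
- seal_box: Bystander: closed flat box with blue lid, 70 x 114 x 27 mm, lying near the bench's front edge. Origin: centre of underside.

How it is judged:
By the outcome, as a careful person would: the job done as asked, in the order asked, and still so for the second after the job is handed in, with the robot touching nothing.
It also fails if it takes over 59 s, if anything falls off the work surface, if the arm or the gripper's body presses on something with over 40 N, if the wrist force passes 120 N, or if a joint passes its speed limit or range.

## Working session

There is one attempt and no reset: what is moved stays moved. The work goes in short steps, Python scripts to look and compute and a tool call to move; the robot and the scene stay as the last step left them, time stands still between calls to the robot, and variables do not carry over. Pictures are saved under pics/ and viewed, at most 10 in all, crops included, and the job is handed in when it is done.

Besides the shell and the picture viewer there is one more tool, called after "Call:" as name(argument=value, ...) on one line, values as JSON. send_rows: Moves the arm, as the interface text tells. Its arguments: {"type":"object","properties":{"offset":{"type":"array","items":{"type":"array","items":{"type":"number"}}},"turn":{"type":"array","items":{"type":"array","items":{"type":"number"}}},"hand":{"type":"number"}},"required":["offset","turn"]}

```bash
ls; mkdir -p pics; cat > h.py <<'E'
import numpy as np, cv2
from scipy.spatial.transform import Rotation as R
from station import bot
def cloud(name):
    im,d=bot.camera(name); p=bot.camera_params(name)
    v,u=np.mgrid[0:420,0:560]
    c=np.stack([(u-p['cx'])/p['fx']*d,(v-p['cy'])/p['fy']*d,d],-1)
    X=(c-np.array(p['t']))@np.array(p['R'])
    X[d==0]=np.nan
    return im,X
E
python3 - <<'E'
from h import *
out=[]
for n in('scene','top'):
    im,X=cloud(n); np.save(n+'.npy',X); cv2.imwrite(f'pics/{n}.png',cv2.resize(im[...,::-1],(800,600),interpolation=cv2.INTER_CUBIC)); cv2.imwrite(n+'_raw.png',im[...,::-1])
    p=bot.camera_params(n); print(n,p['fx'],-np.array(p['R']).T@p['t'],np.array(p['R']).round(3).tolist())
print(bot.state(),bot.grip_depth, bot.camera_params('wrist'))
E
```

```text
pics
scene 427.872706130881 [ 0.0612976  -0.64302017  0.79880866] [[0.815, -0.579, -0.012], [-0.386, -0.527, -0.758], [0.433, 0.622, -0.653]]
top 466.62241727320884 [0.4165541  0.00221193 1.30735156] [[0.027, -1.0, 0.011], [-0.996, -0.028, -0.088], [0.088, -0.008, -0.996]]
{'time_s': 0.1, 'q': array([ 1.23858520e+00,  1.31090823e-01,  1.48916163e+00, -3.02766542e-05,
        1.52300036e+00, -8.54139238e-02]), 'joint_vel': array([ 0.00041371, -0.00221659, -0.00376917,  0.0012605 , -0.00026148,
       -0.00088477]), 'tau': array([ 1.02213893e-03, -5.61333311e+01, -4.93103027e+01,  7.70474738e-02,
        2.89242889e-02, -8.75674573e-05]), 'eef_pos': array([0.14640965, 0.58133478, 0.21769406]), 'eef_rot': array([ 1.23084900e-01,  9.92395797e-01, -8.15185580e-04, -1.57282740e-04]), 'contact_force': array([ 0.56359602, -0.09677554,  0.00834458]), 'torque': array([ 0.02166686, -0.02445644, -0.07023765]), 'grip_force': 0.0, 'finger_gap': 0.09333483722216661} 0.0188 {'fx': 325.19226210127806, 'fy': 325.19226210127806, 'cx': 282.2099967683333, 'cy': 209.97685146389782, 'tool_from_camera': array([[ 8.77839980e-05, -9.69782929e-01, -2.43969388e-01,
         6.74557476e-02],
       [ 9.99999963e-01,  2.20893801e-05,  2.72009909e-04,
         4.34906832e-05],
       [-2.58401434e-04, -2.43969403e-01,  9.69782895e-01,
        -1.66172758e-01],
       [ 0.00000000e+00,  0.00000000e+00,  0.00000000e+00,
         1.00000000e+00]])}
```

View pics/scene.png

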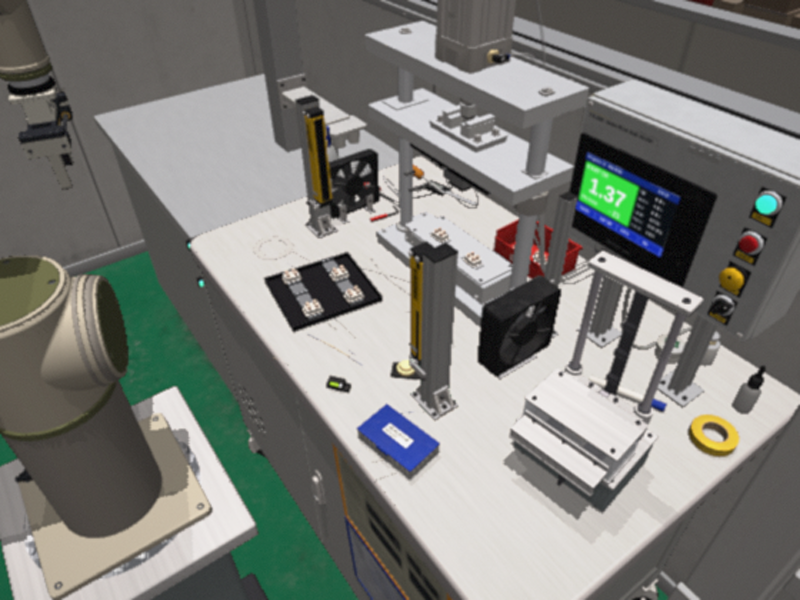

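View pics/top.png

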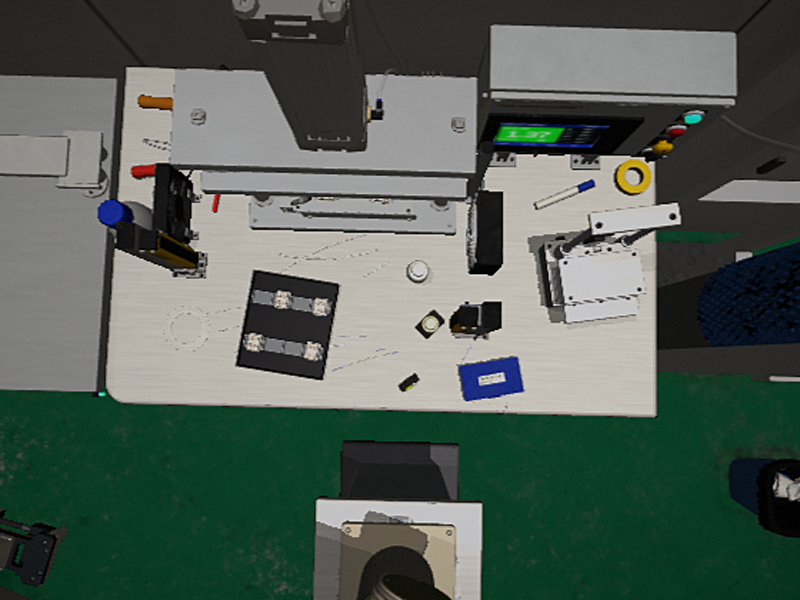

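The pictures show the cell at top-view (600,280) and scene (585,420), the tray at top (288,325) with four blocks, and the post at top (478,320), between cell and tray. Next I measure the poses.

```bash
python3 - <<'E'
from h import *
T=np.load('top.npy');S=np.load('scene.npy')
for n,X in(('top',T),('scene',S)):
    P=X.reshape(-1,3)
    m=(P[:,0]>.3)&(P[:,0]<.75)&(P[:,1]<-.2)&(P[:,1]>-.6)
    h,e=np.histogram(P[m][:,2],bins=np.arange(-.01,.34,.005)); print(n,[(round(a,3),c) for a,c in zip(e,h) if c>25])
    for lo,hi in((.122,.138),(.318,.338),(.09,.12)):
        k=m&(P[:,2]>lo)&(P[:,2]<hi); Q=P[k]
        if len(Q)>30:
            print(lo,len(Q),cv2.minAreaRect((Q[:,:2]*1000).astype(np.float32)),Q[:,2].mean(), np.percentile(Q[:,:2],[1,99],axis=0).round(3).tolist())
# tray: dark pixels in the top
im=cv2.imread('top_raw.png').astype(int)
for n,X in(('top',T),('scene',S)):
    im=cv2.imread(n+'_raw.png').astype(int)
    k=(im.max(-1)<45)&(X[...,0]>.28)&(X[...,0]<.62)&(X[...,1]>.08)&(X[...,1]<.36)&(X[...,2]<.03)
    Q=X[k]; print('tray',n,len(Q),cv2.minAreaRect((Q[:,:2]*1000).astype(np.float32)),np.median(Q[:,2]))
    k=(X[...,0]>.28)&(X[...,0]<.62)&(X[...,1]>.08)&(X[...,1]<.36)&(X[...,2]>.02)&(X[...,2]<.04)
    l,lab,st,cen=cv2.connectedComponentsWithStats(k.astype(np.uint8))
    for i in range(1,l):
        if st[i,4]>30:
            Q=X[lab==i]; print(' blk',st[i,4],((np.nanmin(Q,0)+np.nanmax(Q,0))/2).round(3),cv2.minAreaRect((Q[:,:2]*1000).astype(np.float32)))
    k=(X[...,0]>.3)&(X[...,0]<.6)&(X[...,1]>-.25)&(X[...,1]<.02)&(X[...,2]>.28)&(X[...,2]<.33)
    Q=X[k]; print('post',len(Q),cv2.minAreaRect((Q[:,:2]*1000).astype(np.float32)))
    k=(X[...,0]>.3)&(X[...,0]<.6)&(X[...,1]>-.3)&(X[...,1]<.02)&(X[...,2]>.15)&(X[...,2]<.33)
    Q=X[k]; print('post',len(Q),cv2.minAreaRect((Q[:,:2]*1000).astype(np.float32)))
E
```

```text
top [(np.float64(-0.01), np.int64(528)), (np.float64(-0.005), np.int64(5672)), (np.float64(0.0), np.int64(4438)), (np.float64(0.005), np.int64(243)), (np.float64(0.01), np.int64(71)), (np.float64(0.015), np.int64(57)), (np.float64(0.02), np.int64(99)), (np.float64(0.025), np.int64(187)), (np.float64(0.03), np.int64(50)), (np.float64(0.035), np.int64(40)), (np.float64(0.04), np.int64(38)), (np.float64(0.045), np.int64(42)), (np.float64(0.05), np.int64(26)), (np.float64(0.055), np.int64(39)), (np.float64(0.06), np.int64(29)), (np.float64(0.065), np.int64(119)), (np.float64(0.07), np.int64(247)), (np.float64(0.075), np.int64(94)), (np.float64(0.08), np.int64(45)), (np.float64(0.085), np.int64(51)), (np.float64(0.09), np.int64(117)), (np.float64(0.095), np.int64(480)), (np.float64(0.1), np.int64(154)), (np.float64(0.105), np.int64(104)), (np.float64(0.11), np.int64(54)), (np.float64(0.115), np.int64(37)), (np.float64(0.12), np.int64(176)), (np.float64(0.125), np.int64(1146)), (np.float64(0.13), np.int64(854)), (np.float64(0.135), np.int64(55)), (np.float64(0.145), np.int64(50)), (np.floa
[... 5643 characters left out ...]
06054688, 235.7218475341797), (23.35085678100586, 27.241609573364258), 74.5501480102539)
 blk 48 [0.443 0.288 0.025] ((443.7099609375, 287.7796936035156), (21.964797973632812, 26.654861450195312), 83.81817626953125)
 blk 53 [0.515 0.162 0.026] ((514.5933837890625, 161.8958282470703), (26.866451263427734, 21.744953155517578), 3.669114589691162)
 blk 60 [0.43  0.175 0.026] ((430.17095947265625, 174.43722534179688), (21.540861129760742, 28.87112045288086), 79.0354995727539)
post 578 ((488.8667297363281, -115.09651184082031), (43.823421478271484, 62.358489990234375), 2.730376720428467)
post 2175 ((534.0491333007812, -124.4108657836914), (67.77324676513672, 143.37530517578125), 80.12076568603516)
```

```bash
python3 - <<'E'
from h import *
print([a for a in dir(bot) if a[0]!='_'])
T=np.load('top.npy');S=np.load('scene.npy')
for n,X in(('top',T),('scene',S)):
    for nm,lo,hi,xm in(('top',.122,.137,.7),('lip',.088,.106,.535),('tie',.318,.336,.75)):
        k=(X[...,0]>.42)&(X[...,0]<xm)&(X[...,1]<-.24)&(X[...,1]>-.47)&(X[...,2]>lo)&(X[...,2]<hi)
        k=cv2.morphologyEx(k.astype(np.uint8),cv2.MORPH_OPEN,np.ones((3,3)))
        l,lab,st,c=cv2.connectedComponentsWithStats(k); i=1+st[1:,4].argmax(); Q=X[lab==i]
        print(n,nm,len(Q),cv2.minAreaRect((Q[:,:2]*1000).astype(np.float32)),np.median(Q[:,2]))
A=np.array([[-57,-44],[-57,44],[19,-44],[57,44]])/1e3
for B in ([[.519,.163],[.432,.177],[.531,.237],[.447,.288]],[[.5146,.162],[.430,.1744],[.528,.237],[.4435,.288]]):
    B=np.array(B);a=A-A.mean(0);b=B-B.mean(0)
    yaw=np.arctan2((a[:,0]*b[:,1]-a[:,1]*b[:,0]).sum(),(a*b).sum())
    Rm=np.array([[np.cos(yaw),-np.sin(yaw)],[np.sin(yaw),np.cos(yaw)]]); t=B.mean(0)-Rm@A.mean(0)
    print('tray',np.degrees(yaw),t,'res',(B-(A@Rm.T+t)).round(4).tolist(),'seat -19,44',Rm@[-.019,.044]+t,'19,44',Rm@[.019,.044]+t)
E
```

```text
['IKError', 'camera', 'camera_params', 'grip_depth', 'job_done', 'state']
top top 2067 ((592.6082153320312, -347.8670959472656), (109.03380584716797, 148.24147033691406), 8.775032043457031) 0.129321267581107
top lip 561 ((521.1195678710938, -358.804931640625), (32.317325592041016, 134.8909149169922), 8.579387664794922) 0.0978292117826684
top tie 1014 ((639.3718872070312, -340.58929443359375), (34.547996520996094, 135.81594848632812), 8.703055381774902) 0.3274184386167337
scene top 2893 ((589.9628295898438, -348.9620666503906), (108.81114959716797, 147.10708618164062), 8.197542190551758) 0.12837122329416228
scene lip 1104 ((516.9741821289062, -357.3139343261719), (37.57267379760742, 140.5193328857422), 4.794044017791748) 0.09645682195791855
scene tie 1220 ((637.302734375, -341.5779724121094), (37.60395050048828, 135.84544372558594), 9.653056144714355) 0.3261298881300142
tray 81.61707603489498 [0.48363499 0.2256485 ] res [[0.0001, 0.0002], [0.0002, 0.0013], [0.0011, -0.001], [-0.0014, -0.0005]] seat -19,44 [0.43733512 0.21326618] 19,44 [0.44287507 0.25086018]
tray 81.93223431187087 [0.48035827 0.22475598] res [[-0.0013, -0.0001], [0.0012, -0.0001], [0.0014, -0.0004], [-0.0013, 0.0006]] seat -19,44 [0.43412721 0.21211917] 19,44 [0.43946029 0.24974307]
```

```bash
cat >> h.py <<'E'
import json
CELL=(np.array([.5869,-.3491,0]),np.radians(8.6))
def cw(p): # cell mm -> world m
    o,a=CELL; return o+R.from_euler('z',a).apply(np.array(p)/1e3)
def ori(az,pitch,up=1):
    """tool z at azimuth az, pitch below horizontal (deg); up=1: tool x upper side (or ahead), -1: lower side"""
    a,p=np.radians([az,pitch]); z=np.array([np.cos(p)*np.cos(a),np.cos(p)*np.sin(a),-np.sin(p)])
    x=up*np.array([np.sin(p)*np.cos(a),np.sin(p)*np.sin(a),np.cos(p)]); return R.from_matrix(np.stack([x,np.cross(z,x),z],1))
def log():
    s=bot.state(); open('log.jsonl','a').write(json.dumps([list(s['q']),list(s['eef_pos']),list(s['eef_rot'])])+'\n'); return s
def plan(pos,rot,n,start=None):
    s=bot.state(); p0,r0=start or (s['eef_pos'],R.from_quat(s['eef_rot']))
    rel=r0.inv()*rot; w=rel.as_rotvec()/n; Rr=R.from_rotvec(w)
    M=sum((R.from_rotvec(w*k).as_matrix() for k in range(n)),np.zeros((3,3)))
    o=np.linalg.solve(M,r0.inv().apply(np.array(pos)-p0))
    print(n,'rows offset',(o*1e3).round(1).tolist(),'turn',np.degrees(w).round(2).tolist())
    p,r=np.array(p0),r0
    mid=[]
    for k in range(n): p=p+r.apply(o); r=r*Rr; mid.append(p.round(3).tolist())
    print(' path',mid[::max(1,n//3)]); return (np.array(pos),rot)
E
python3 - <<'E'
from h import *
s=log(); print(R.from_quat(s['eef_rot']).as_matrix().round(2).tolist())
a=plan([.38,.12,.36],ori(91,90),16)
b=plan(cw([-240,-55,250]),ori(8.6,60),16,a)
E
```

```text
[[-0.97, 0.24, -0.0], [0.24, 0.97, -0.0], [0.0, -0.0, -1.0]]
16 rows offset [-33.7, -8.4, -8.9] turn [-0.01, 0.0, 4.68]
 path [[0.177, 0.565, 0.227], [0.305, 0.449, 0.271], [0.377, 0.292, 0.316], [0.38, 0.12, 0.36]]
16 rows offset [-32.5, 21.0, 0.5] turn [-1.35, 1.54, 5.02]
 path [[0.402, 0.088, 0.36], [0.464, -0.093, 0.348], [0.447, -0.282, 0.314], [0.358, -0.439, 0.25]]
```

Call:
send_rows(offset=[[-34,-8,-9],[-34,-8,-9],[-34,-8,-9],[-34,-8,-9],[-34,-8,-9],[-34,-8,-9],[-34,-8,-9],[-34,-8,-9]], turn=[[0,0,4.7],[0,0,4.7],[0,0,4.7],[0,0,4.7],[0,0,4.7],[0,0,4.7],[0,0,4.7],[0,0,4.7]], hand=0)

```text
time_s: 0.77
eef_pos: [0.3454, 0.3901, 0.2904]
eef_rot: [0.438, 0.899, -0.0, -0.0]
contact_force: [0.7, 0.5, 0.5]
finger_gap: 0.0441
grip_force: 0.0
```

```bash
python3 -c "
from h import *; log()"
```

Call:
send_rows(offset=[[-34,-8,-9],[-34,-8,-9],[-34,-8,-9],[-34,-8,-9],[-34,-8,-9],[-34,-8,-9],[-34,-8,-9],[-34,-8,-9]], turn=[[0,0,4.7],[0,0,4.7],[0,0,4.7],[0,0,4.7],[0,0,4.7],[0,0,4.7],[0,0,4.7],[0,0,4.7]])

```text
time_s: 1.43
eef_pos: [0.3851, 0.1186, 0.3625]
eef_rot: [0.704, 0.71, -0.0, -0.0]
contact_force: [0.9, -0.6, -0.1]
finger_gap: 0.0007
grip_force: 0.0
```

```bash
python3 - <<'E'
from h import *
s=log(); print(s['q'].round(3),s['eef_pos'])
a=plan([.36,-.2,.36],ori(50,75),10)
b=plan(cw([-220,-55,200]),ori(8.6,50),12,a)
E
```

```text
[ 0.172 -0.42   1.727 -0.     1.835  0.164] [0.38512411 0.11862388 0.36252599]
10 rows offset [-31.7, 7.5, -3.4] turn [-0.53, 1.44, 4.02]
 path [[0.393, 0.087, 0.366], [0.402, -0.01, 0.371], [0.391, -0.108, 0.37], [0.36, -0.2, 0.36]]
12 rows offset [-14.4, 17.3, 8.4] turn [-1.61, 1.99, 3.08]
 path [[0.366, -0.22, 0.348], [0.38, -0.301, 0.299], [0.383, -0.38, 0.245]]
```

Call:
send_rows(offset=[[-32,7.5,-3.5],[-32,7.5,-3.5],[-32,7.5,-3.5],[-32,7.5,-3.5],[-32,7.5,-3.5],[-32,7.5,-3.5],[-32,7.5,-3.5],[-32,7.5,-3.5],[-32,7.5,-3.5],[-32,7.5,-3.5]], turn=[[-0.5,1.5,4],[-0.5,1.5,4],[-0.5,1.5,4],[-0.5,1.5,4],[-0.5,1.5,4],[-0.5,1.5,4],[-0.5,1.5,4],[-0.5,1.5,4],[-0.5,1.5,4],[-0.5,1.5,4]])

```text
time_s: 2.27
eef_pos: [0.3608, -0.2033, 0.3591]
eef_rot: [0.897, 0.42, 0.121, -0.061]
contact_force: [0.7, -0.3, -0.4]
finger_gap: 0.0006
grip_force: 0.0
```

```bash
python3 - <<'E'
from h import *
s=log(); print(s['q'].round(3),s['eef_pos'])
b=plan(cw([-220,-55,200]),ori(8.6,50),12)
E
```

```text
[-0.884 -0.404  1.746  0.276  1.849 -0.12 ] [ 0.36078315 -0.20334264  0.35909618]
12 rows offset [-14.3, 17.1, 8.2] turn [-1.66, 1.96, 3.08]
 path [[0.366, -0.223, 0.347], [0.381, -0.303, 0.298], [0.383, -0.381, 0.244]]
```

Call:
send_rows(offset=[[-14,17,8],[-14,17,8],[-14,17,8],[-14,17,8],[-14,17,8],[-14,17,8],[-14,17,8],[-14,17,8],[-14,17,8],[-14,17,8],[-14,17,8],[-14,17,8]], turn=[[-1.7,2,3.1],[-1.7,2,3.1],[-1.7,2,3.1],[-1.7,2,3.1],[-1.7,2,3.1],[-1.7,2,3.1],[-1.7,2,3.1],[-1.7,2,3.1],[-1.7,2,3.1],[-1.7,2,3.1],[-1.7,2,3.1],[-1.7,2,3.1]])

```text
time_s: 3.27
eef_pos: [0.3801, -0.4337, 0.2029]
eef_rot: [0.936, 0.067, 0.346, -0.024]
contact_force: [1.0, 0.3, -0.3]
finger_gap: 0.0004
grip_force: 0.0
```

```bash
cat >> h.py <<'E'
# kinematics: z(q1) . y(q2) . y(q3) . roll z(q4) . y(q5) . z(q6); arm up at q2=q3=0
def fk(q,P):
    d1,a1,l,a2,a3,d4,d6=P
    r=R.from_euler('z',q[0]); p=r.apply([a1,l,d1])
    r=r*R.from_euler('y',q[1]); p=p+r.apply([0,0,a2])
    r=r*R.from_euler('y',q[2]); p=p+r.apply([a3,0,d4])
    r=r*R.from_euler('z',q[3])*R.from_euler('y',q[4])
    p=p+r.apply([0,0,d6]); return p,r*R.from_euler('z',q[5])
E
python3 - <<'E'
from h import *
from scipy.optimize import least_squares
s=log(); print(s['q'].round(3),s['eef_pos'],cw([-220,-55,200]))
L=[json.loads(l) for l in open('log.jsonl')]
for q,p,r in L: print((R.from_quat(r).inv()*fk(q,[0]*7)[1]).as_matrix().round(2).tolist())
f=least_squares(lambda P:np.concatenate([fk(q,P)[0]-p for q,p,r in L]),[.4,0,.05,.4,0,.4,.25])
print(f.x.round(4),np.abs(f.fun).max())
im,d=bot.camera('wrist'); np.save('w1.npy',d); cv2.imwrite('pics/w1.png',im[...,::-1])
E
```

```text
[-1.391 -0.098  1.917  0.728  1.358 -0.137] [ 0.3801077  -0.43374818  0.20291709] [ 0.37759804 -0.43637938  0.2       ]
[[0.0, 1.0, -0.0], [-1.0, 0.0, -0.0], [-0.0, 0.0, 1.0]]
[[0.0, 1.0, -0.0], [-1.0, 0.0, -0.0], [-0.0, 0.0, 1.0]]
[[0.0, 1.0, -0.0], [-1.0, 0.0, -0.0], [-0.0, 0.0, 1.0]]
[[0.0, 1.0, -0.0], [-1.0, 0.0, 0.0], [0.0, 0.0, 1.0]]
[[0.0, 1.0, 0.0], [-1.0, 0.0, -0.0], [-0.0, -0.0, 1.0]]
[0.3181 0.     0.0512 0.3691 0.0616 0.5534 0.3775] 8.065513257271562e-10
```

View pics/w1.png

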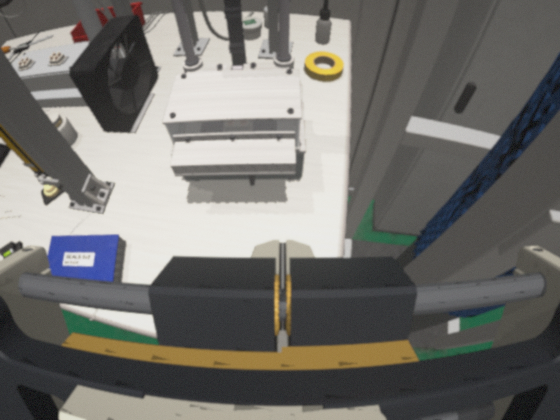

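The wrist view shows the hood (235,105), the lip's front edge along row ~165 from column 173 to 298, and the paddle's lower end peeping out at (253,182), right of the middle as expected. I check the cell pose with this closer view and set up the inverse kinematics.

```bash
cat >> h.py <<'E'
from scipy.optimize import least_squares
P0=[0.3181,0,0.0512,0.3691,0.0616,0.5534,0.3775]
LO=np.array([-2.96,-.89,.02,-1.34,0,-2.66]);HI=np.array([2.96,2.26,2.5,4.48,2.73,2.66])
RF=R.from_matrix([[0,1,0],[-1,0,0],[0,0,1]]).inv()
def ik(pos,rot,q0):
    def e(q):
        p,r=fk(q,P0); return np.r_[(p-pos)*10,(rot.inv()*(r*RF)).as_rotvec()]
    f=least_squares(e,np.clip(q0,LO+.01,HI-.01),bounds=(LO,HI)); return f.x,np.abs(f.fun).max()
def wcloud(d,s):
    p=bot.camera_params('wrist'); v,u=np.mgrid[0:420,0:560]
    a,b=(u-p['cx'])/p['fx'],(v-p['cy'])/p['fy']; r=np.hypot(a,b)+1e-9; t=np.tan(np.minimum(r,1.5))/r
    c=np.stack([a*t*d,b*t*d,d],-1); M=p['tool_from_camera']
    X=R.from_quat(s['eef_rot']).apply((c.reshape(-1,3)@M[:3,:3].T+M[:3,3])).reshape(c.shape)+s['eef_pos']; X[(d==0)|(r>1.2)]=np.nan; return X
E
python3 - <<'E'
from h import *
s=bot.state(); X=wcloud(np.load('w1.npy'),s)
for nm,lo,hi,xm in(('top',.122,.137,.7),('lip',.088,.106,.535),('bench',-.02,.02,.5)):
    k=(X[...,0]>.42)&(X[...,0]<xm)&(X[...,1]<-.2)&(X[...,1]>-.47)&(X[...,2]>lo)&(X[...,2]<hi)
    k=cv2.morphologyEx(k.astype(np.uint8),cv2.MORPH_OPEN,np.ones((3,3)))
    l,lab,st,c=cv2.connectedComponentsWithStats(k); i=1+st[1:,4].argmax(); Q=X[lab==i]
    print(nm,len(Q),cv2.minAreaRect((Q[:,:2]*1000).astype(np.float32)),np.median(Q[:,2]))
u=X[178:186,248:258]; print('paddle',np.nanmin(u[...,2]),u[4,5],R.from_euler('z',-CELL[1]).apply(u[4,5]-CELL[0]))
q=s['q']
for p in([-150,-55,50],[-58,-55,48],[-58,-25,48],[-58,-25,220],[-130,-55,210]):
    q,e=ik(cw(p),ori(8.6,30),q); print(p,q.round(2),e)
# grasp and place options
for q0 in (q*[1,1,1,1,1,0]+[0,0,0,0,0,-2.5],np.array([-1.2,.2,1.8,1.,1.,-2.5]),np.array([-1.2,.2,1.8,1.,1.,2.5])):
  for p in([-95,0,180],[-15,0,84]):
    a,e=ik(cw(p),ori(8.6,45,-1),q0); print('grasp',p,a.round(2),e)
for az in(81.8,-98.2):
  for q0 in ([.3,.2,1.5,0,1.5,-2],[.3,.2,1.5,1,1.5,-2],[.3,.2,1.5,-1,1.5,2],[.3,.2,1.5,3,1.5,0],[.3,.2,1.5,-1,1.5,0]):
    a,e=ik([.436,.213,.03],ori(az,45,-1),q0); print('place',az,a.round(2),round(e,4))
E
```

```text
top 6838 ((589.2960815429688, -350.1803283691406), (108.55890655517578, 147.2039337158203), 8.154454231262207) 0.1255903261166752
lip 3581 ((519.1903686523438, -357.238037109375), (37.119266510009766, 139.892333984375), 6.704578876495361) 0.09372696127247253
bench 8936 ((460.0581359863281, -335.027587890625), (79.89945983886719, 269.9233703613281), 0.008314119651913643) -0.003990369457217521
paddle -0.006268116020101772 [ 0.51618485 -0.37925762  0.03893143] [-0.07442968 -0.01924413  0.03893143]
[-150, -55, 50] [-1.42  0.36  1.97  1.17  1.22 -0.69] 4.235500838944972e-13
[-58, -55, 48] [-1.24  0.4   1.92  1.28  1.1  -0.63] 4.528863395414361e-11
[-58, -25, 48] [-1.22  0.34  2.    1.29  1.08 -0.65] 4.0910330678656237e-13
[-58, -25, 220] [-1.22 -0.01  2.    1.14  1.21 -0.28] 5.551115123125783e-16
[-130, -55, 210] [-1.38  0.04  1.97  1.1   1.33 -0.36] 1.6653345369377348e-15
grasp [-95, 0, 180] [-0.97 -0.22  2.    0.5   1.03 -2.66] 0.21893651363534097
grasp [-15, 0, 84] [-0.83  0.05  1.94  0.52  0.8  -2.66] 0.23187154330845577
grasp [-95, 0, 180] [-0.97 -0.22  2.    0.5   1.03 -2.66] 0.21893650563924236
grasp [-15, 0, 84] [-0.83  0.05  1.94  0.52  0.8  -2.66] 0.2318715383690347
grasp [-95, 0, 180] [-1.27 -0.08  2.11  1.08  1.19  2.66] 0.19605591647149925
grasp [-15, 0, 84] [-1.07  0.15  2.05  1.18  0.92  2.66] 0.14274029549212852
place 81.8 [ 0.18 -0.37  2.36  0.31  0.84 -2.66] 0.4128
place 81.8 [ 0.18 -0.37  2.36  0.31  0.84 -2.66] 0.4128
place 81.8 [-0.26  0.    2.23  0.86  1.19  2.57] 0.0
place 81.8 [-0.26  0.    2.23  0.86  1.19  2.57] 0.0
place 81.8 [ 0.18 -0.37  2.36  0.31  0.84 -2.66] 0.4128
place -98.2 [ 0.71  0.62  1.45 -0.49  1.7   0.95] 0.0
place -98.2 [ 0.71  0.62  1.45 -0.49  1.7   0.95] 0.0
place -98.2 [ 0.71  0.62  1.45 -0.49  1.7   0.95] 0.0
place -98.2 [ 0.65  2.03  0.02  4.48  2.73 -0.06] 1.2917
place -98.2 [ 0.71  0.62  1.45 -0.49  1.7   0.95] 0.0
```

```bash
sed -i 's/^CELL=.*/CELL=(np.array([.5862,-.3496,0]),np.radians(8.5))/' h.py; python3 - <<'E'
from h import *
def best(p,r):
    B=None
    for q0 in ([-1,.1,1.9,.5,1,2.4],[-1,.1,1.9,1.2,1,-2.4],[-1,.1,1.9,1.2,1,0],[.3,.2,1.6,-.5,1.5,1],[.3,.2,1.6,1,1.5,0],[.3,.2,1.6,3,1.5,0]):
        a,e=ik(p,r,np.array(q0))
        if B is None or e<B[1]: B=(a,e)
    return B
for up in(1,-1):
  for p in (25,30,35,45,55,60):
    for nm,pt in(('out',[-100,0,150]),('grasp',[-15,0,84])):
      a,e=best(cw(pt),ori(8.5,p,up)); print(up,p,nm,a.round(2),round(e,3))
S={'-19,44':[.436,.213,.012],'19,44':[.441,.25,.012],'57,-44':[.534,.275,.012],'-19,-44':[.523,.2,.012]}
for k,pos in S.items():
  for az in(81.8,-98.2):
    for up,p in((1,30),(-1,45),(1,35)):
      a,e=best(pos,ori(az,p,up)); print(k,az,up,p,a.round(2),round(e,3))
X=np.load('scene.npy'); Y=np.load('top.npy')
for Z in(X,Y):
  k=(Z[...,0]>.4)&(Z[...,0]<.66)&(Z[...,1]>.28)&(Z[...,1]<.6)&(Z[...,2]>.04)&(Z[...,2]<.4); Q=Z[k]
  print('left things',len(Q),np.percentile(Q,[2,20,50,80,98],axis=0).round(3).tolist())
E
```

```text
1 25 out [-1.34  0.08  2.13  1.25  1.26 -0.56] 0.0
1 25 grasp [-1.16  0.29  2.05  1.41  1.09 -0.67] 0.0
1 30 out [-1.31  0.02  2.12  1.17  1.21 -0.46] 0.0
1 30 grasp [-1.12  0.23  2.04  1.31  1.03 -0.55] 0.0
1 35 out [-1.27 -0.03  2.1   1.07  1.17 -0.35] 0.0
1 35 grasp [-1.09  0.19  2.02  1.2   0.98 -0.42] 0.0
1 45 out [-1.18 -0.08  2.04  0.86  1.13 -0.12] 0.0
1 45 grasp [-1.01  0.13  1.97  0.95  0.92 -0.14] 0.0
1 55 out [-1.07 -0.08  1.96  0.64  1.12  0.1 ] 0.0
1 55 grasp [-0.92  0.13  1.88  0.68  0.93  0.14] 0.0
1 60 out [-1.02 -0.07  1.91  0.53  1.13  0.21] 0.0
1 60 grasp [-0.87  0.14  1.83  0.55  0.95  0.27] 0.0
-1 25 out [-1.34  0.08  2.13  1.25  1.26  2.58] 0.0
-1 25 grasp [-1.16  0.29  2.05  1.41  1.09  2.47] 0.0
-1 30 out [-1.31  0.02  2.12  1.18  1.22  2.66] 0.01
-1 30 grasp [-1.12  0.23  2.04  1.31  1.03  2.59] 0.0
-1 35 out [-1.3  -0.    2.12  1.14  1.19  2.66] 0.061
-1 35 grasp [-1.1   0.19  2.04  1.24  0.98  2.66] 0.026
-1 45 out [-1.27 -0.04  2.12  1.07  1.15  2.66] 0.166
-1 45 grasp [-1.07  0.15  2.05  1.19  0.92  2.66] 0.143
-1 55 out [-0.94 -0.12  1.94  0.41  1.06 -2
[... 1176 characters left out ...]
0.88] 0.0
57,-44 -98.2 1 35 [ 0.73  1.09  0.86 -0.61  1.95 -2.27] 0.0
-19,-44 81.8 1 30 [-0.36  0.45  1.95  1.06  1.32 -0.82] 0.0
-19,-44 81.8 -1 45 [-0.24  0.26  1.99  0.87  1.17  2.57] 0.0
-19,-44 81.8 1 35 [-0.32  0.38  1.97  1.01  1.27 -0.75] 0.0
-19,-44 -98.2 1 30 [ 0.68  1.01  1.05 -0.67  1.9  -2.26] 0.0
-19,-44 -98.2 -1 45 [ 0.62  0.78  1.26 -0.54  1.69  0.86] 0.0
-19,-44 -98.2 1 35 [ 0.66  0.93  1.12 -0.63  1.83 -2.26] 0.0
left things 1752 [[0.572, 0.378, 0.044], [0.575, 0.383, 0.104], [0.584, 0.403, 0.181], [0.605, 0.428, 0.267], [0.657, 0.456, 0.307]]
left things 1869 [[0.573, 0.381, 0.053], [0.578, 0.385, 0.141], [0.598, 0.419, 0.207], [0.644, 0.462, 0.297], [0.658, 0.512, 0.311]]
```

```bash
python3 - <<'E'
from h import *
Q=[]
s=bot.state()
for n in('scene','top'):
    im,X=cloud(n); O=np.load(n+'.npy'); ch=~(np.abs(X-O).max(-1)<.03)&np.isfinite(X[...,0]); P=X[ch].reshape(-1,3)
    Q.append(R.from_quat(s['eef_rot']).inv().apply(P-s['eef_pos']))
    cv2.imwrite(n+'_2.png',im[...,::-1])
Q=np.vstack(Q)*1e3; Q=Q[(Q[:,2]<30)&(Q[:,2]>-520)&(np.hypot(Q[:,0],Q[:,1])<220)]
for z in range(-500,20,20):
    k=Q[(Q[:,2]>=z)&(Q[:,2]<z+20)]
    if len(k)>3: print(z,len(k),'x',np.percentile(k[:,0],[1,99]).round(0),'y',np.percentile(k[:,1],[1,99]).round(0), 'x at |y|<40',np.percentile(k[abs(k[:,1])<40][:,0],[1,99]).round() if (abs(k[:,1])<40).sum()>3 else '')
E
```

```text
-500 494 x [10. 47.] y [-219. -206.] x at |y|<40 
-480 4766 x [-37.  87.] y [-216. -157.] x at |y|<40 
-460 8150 x [-51.  89.] y [-208.  -58.] x at |y|<40 
-440 14274 x [-59.  87.] y [-183.   28.] x at |y|<40 [-60.  68.]
-420 12303 x [-44.  88.] y [-187.   48.] x at |y|<40 [-46.  69.]
-400 7271 x [-40.  92.] y [-193.   56.] x at |y|<40 [-26.  74.]
-380 4305 x [-38.  90.] y [-193.   56.] x at |y|<40 [61. 74.]
-360 1551 x [-37.  81.] y [-126.   48.] x at |y|<40 [59. 73.]
-340 854 x [-29.  71.] y [-38.  43.] x at |y|<40 [-29.  71.]
-320 596 x [-16.  44.] y [-41.  40.] x at |y|<40 [-17.  44.]
-300 926 x [-20.  44.] y [-42.  40.] x at |y|<40 [-20.  44.]
-280 979 x [-19.  44.] y [-42.  40.] x at |y|<40 [-20.  44.]
-260 774 x [-20.  45.] y [-42.  40.] x at |y|<40 [-21.  45.]
-240 1066 x [-29.  45.] y [-43.  41.] x at |y|<40 [-29.  45.]
-220 820 x [-22.  45.] y [-44.  42.] x at |y|<40 [-24.  46.]
-200 342 x [-14.  40.] y [-39.  36.] x at |y|<40 [-14.  40.]
-180 517 x [-29.  40.] y [-43.  37.] x at |y|<40 [-30.  40.]
-160 224 x [-17.  27.] y [-43.  16.] x at |y|<40 [18. 28.]
-140 3497 x [-32.  37.] y [-95.  93.] x at |y|<40 [-23.  27.]
-120 1782 x [-34.  39.] y [-94.  92.] x at |y|<40 [-35.  39.]
-100 690 x [-31.  40.] y [-88.  85.] x at |y|<40 [-32.  40.]
-80 44 x [-7. 69.] y [-26. 179.] x at |y|<40 [-7. 14.]
-60 114 x [-5. 14.] y [-20.  15.] x at |y|<40 [-5. 14.]
-40 120 x [-5. 15.] y [-20.  15.] x at |y|<40 [-5. 14.]
-20 77 x [-7. 33.] y [-18. 154.] x at |y|<40 [-7. 13.]
```

```bash
python3 - <<'E'
from h import *
a=plan(cw([-150,-54,44]),ori(8.5,30),12)
plan(cw([-60,-54,44]),ori(8.5,30),6,a)
E
```

```text
12 rows offset [-6.4, 0.3, 12.8] turn [0.0, 1.63, -0.02]
 path [[0.383, -0.432, 0.188], [0.401, -0.43, 0.133], [0.424, -0.428, 0.081]]
6 rows offset [7.5, -0.0, 13.0] turn [0.0, 0.0, 0.0]
 path [[0.461, -0.423, 0.044], [0.49, -0.419, 0.044], [0.52, -0.414, 0.044]]
```

Call:
send_rows(offset=[[-6.4,0.3,12.8],[-6.4,0.3,12.8],[-6.4,0.3,12.8],[-6.4,0.3,12.8],[-6.4,0.3,12.8],[-6.4,0.3,12.8],[-6.4,0.3,12.8],[-6.4,0.3,12.8],[-6.4,0.3,12.8],[-6.4,0.3,12.8],[-6.4,0.3,12.8],[-6.4,0.3,12.8]], turn=[[0,1.63,0],[0,1.63,0],[0,1.63,0],[0,1.63,0],[0,1.63,0],[0,1.63,0],[0,1.63,0],[0,1.63,0],[0,1.63,0],[0,1.63,0],[0,1.63,0],[0,1.63,0]])

```text
time_s: 4.42
eef_pos: [0.4482, -0.4272, 0.0476]
eef_rot: [0.863, 0.066, 0.5, -0.035]
contact_force: [0.9, -0.1, -0.5]
finger_gap: 0.0006
grip_force: 0.0
```

```bash
cat >> h.py <<'E'
def cellpose():
    s=bot.state(); z=R.from_quat(s['eef_rot']).apply([0,0,1]); f=R.from_euler('z',-CELL[1]).apply(s['contact_force'])
    print('cell mm',(R.from_euler('z',-CELL[1]).apply(s['eef_pos']-CELL[0])*1e3).round(1),'az',np.degrees(np.arctan2(z[1],z[0])).round(2),'pitch',np.degrees(np.arcsin(-z[2])).round(2),'F cell',f.round(1),'t',s['time_s'])
    return s
E
python3 - <<'E'
from h import *
s=cellpose()
im,d=bot.camera('wrist'); np.save('w2.npy',d); X=wcloud(d,s)
plan(cw([-60,-54,44]),ori(8.5,30),6)
for nm,lo,hi,xm in(('top',.120,.137,.7),):
    k=(X[...,0]>.42)&(X[...,0]<xm)&(X[...,1]<-.2)&(X[...,1]>-.47)&(X[...,2]>lo)&(X[...,2]<hi)
    k=cv2.morphologyEx(k.astype(np.uint8),cv2.MORPH_OPEN,np.ones((3,3)))
    l,lab,st,c=cv2.connectedComponentsWithStats(k); i=1+st[1:,4].argmax(); Q=X[lab==i]
    print(nm,len(Q),cv2.minAreaRect((Q[:,:2]*1000).astype(np.float32)),np.median(Q[:,2]))
cv2.imwrite('pics/w2.png',im[...,::-1])
E
```

```text
cell mm [-148.   -56.3   47.6] az 8.38 pitch 29.84 F cell [ 0.9 -0.2 -0.5] t 4.4167
6 rows offset [7.2, 0.0, 12.7] turn [-0.01, -0.03, 0.01]
 path [[0.463, -0.423, 0.044], [0.492, -0.418, 0.044], [0.52, -0.414, 0.044]]
top 7612 ((594.1077880859375, -348.4746398925781), (116.42659759521484, 146.4694061279297), 8.643754005432129) 0.1297463649000015
```

View pics/w2.png

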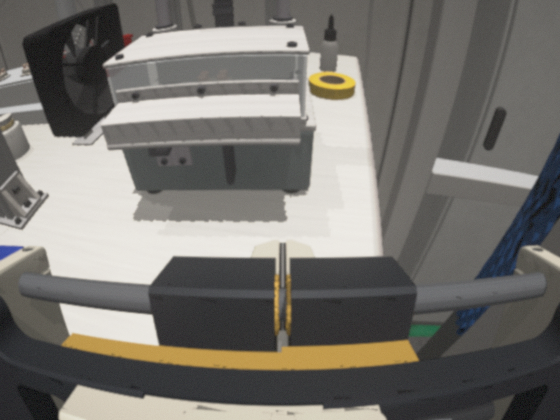

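Wrist view: the paddle hangs below the lip at about (229,165), the striker plate is at (178,158), and the fingertips are at (283,245), right of the paddle as wanted.

```bash
python3 - <<'E'
from h import *
s=cellpose(); X=wcloud(np.load('w2.npy'),s)
C=R.from_euler('z',-CELL[1]).apply((X-CELL[0]).reshape(-1,3)).reshape(X.shape)*1e3
for v in(150,156,162,168,174): print(v,[tuple(C[v,u].round(0)) for u in range(219,240,2)])
print('lip edge',[tuple(C[v,200].round(0)) for v in range(130,150,2)],[tuple(C[120,u].round(0)) for u in (102,104,106,108,110,112,306,308,310,312,314,316)])
E
```

```text
cell mm [-147.6  -54.    44.3] az 8.54 pitch 29.79 F cell [-1.1  3.1 -1.4] t 4.4667
150 [(np.float64(-46.0), np.float64(-4.0), np.float64(46.0)), (np.float64(-46.0), np.float64(-6.0), np.float64(46.0)), (np.float64(-72.0), np.float64(-13.0), np.float64(63.0)), (np.float64(-72.0), np.float64(-14.0), np.float64(63.0)), (np.float64(-71.0), np.float64(-16.0), np.float64(63.0)), (np.float64(-72.0), np.float64(-17.0), np.float64(63.0)), (np.float64(-69.0), np.float64(-18.0), np.float64(61.0)), (np.float64(-62.0), np.float64(-18.0), np.float64(56.0)), (np.float64(-47.0), np.float64(-17.0), np.float64(46.0)), (np.float64(-46.0), np.float64(-18.0), np.float64(46.0)), (np.float64(-46.0), np.float64(-20.0), np.float64(46.0))]
156 [(np.float64(-46.0), np.float64(-3.0), np.float64(40.0)), (np.float64(-46.0), np.float64(-5.0), np.float64(40.0)), (np.float64(-71.0), np.float64(-12.0), np.float64(57.0)), (np.float64(-71.0), np.float64(-14.0), np.float64(58.0)), (np.float64(-71.0), np.float64(-15.0), np.float64(58.0)), (np.float64(-70.0), np.float64(-16.0), np.float64(57.0)), (np.float64(-70.0), np.f
[... 2754 characters left out ...]
64(48.0))] [(np.float64(113.0), np.float64(198.0), np.float64(2.0)), (np.float64(-75.0), np.float64(69.0), np.float64(94.0)), (np.float64(-77.0), np.float64(66.0), np.float64(95.0)), (np.float64(-78.0), np.float64(64.0), np.float64(95.0)), (np.float64(-78.0), np.float64(62.0), np.float64(96.0)), (np.float64(-77.0), np.float64(61.0), np.float64(95.0)), (np.float64(-47.0), np.float64(-71.0), np.float64(73.0)), (np.float64(-40.0), np.float64(-73.0), np.float64(69.0)), (np.float64(-40.0), np.float64(-75.0), np.float64(69.0)), (np.float64(-40.0), np.float64(-76.0), np.float64(69.0)), (np.float64(-38.0), np.float64(-78.0), np.float64(68.0)), (np.float64(95.0), np.float64(-95.0), np.float64(-3.0))]
```

Call:
send_rows(offset=[[7.2,0,12.7],[7.2,0,12.7],[7.2,0,12.7]], turn=[[0,0,0],[0,0,0],[0,0,0]])

```text
time_s: 4.72
eef_pos: [0.4914, -0.4208, 0.0478]
eef_rot: [0.863, 0.065, 0.499, -0.035]
contact_force: [0.0, -0.4, 0.8]
finger_gap: 0.0005
grip_force: 0.0
```

Call:
send_rows(offset=[[7.2,0,12.7],[7.2,0,12.7],[7.2,0,12.7],[1,0,2],[0,0,0]], turn=[[0,0,0],[0,0,0],[0,0,0],[0,0,0],[0,0,0]])

```text
time_s: 5.13
eef_pos: [0.537, -0.4135, 0.0474]
eef_rot: [0.863, 0.066, 0.499, -0.035]
contact_force: [-0.6, -0.1, 0.3]
finger_gap: 0.0005
grip_force: 0.0
```

```bash
python3 - <<'E'
from h import *
s=cellpose(); print(R.from_quat(s['eef_rot']).inv().apply(R.from_euler('z',CELL[1]).apply(np.eye(3))).round(3).tolist())
E
```

```text
cell mm [-58.1 -55.9  47.4] az 8.43 pitch 29.92 F cell [-0.6  0.   0.3] t 5.1333
[[0.499, 0.001, 0.867], [0.005, -1.0, -0.001], [0.867, 0.005, -0.499]]
```

Call:
send_rows(offset=[[0,-5,0],[0,-5,0],[0,-4,0],[0,0,0],[0,0,0]], turn=[[0,0,0],[0,0,0],[0,0,0],[0,0,0],[0,0,0]])

```text
time_s: 5.55
eef_pos: [0.5333, -0.3999, 0.0456]
eef_rot: [0.863, 0.063, 0.499, -0.036]
contact_force: [-0.2, -0.8, 1.0]
finger_gap: 0.0003
grip_force: 0.0
```

```bash
python3 -c "
from h import *
cellpose()"
```

```text
cell mm [-59.8 -41.9  45.6] az 8.3 pitch 29.94 F cell [-0.3 -0.8  1. ] t 5.55
```

Call:
send_rows(offset=[[0,-3,0],[0,-3,0],[0,-3,0],[0,0,0],[0,0,0]], turn=[[0,0,0],[0,0,0],[0,0,0],[0,0,0],[0,0,0]])

```text
time_s: 5.97
eef_pos: [0.5324, -0.3914, 0.0457]
eef_rot: [0.863, 0.064, 0.499, -0.035]
contact_force: [-0.6, -1.3, -0.6]
finger_gap: 0.0003
grip_force: 0.7
```

```bash
python3 -c "
from h import *
cellpose()"
```

```text
cell mm [-59.4 -33.4  45.7] az 8.27 pitch 29.94 F cell [-0.8 -1.2 -0.6] t 5.9667
```

Call:
send_rows(offset=[[0,-3,0],[0,-3,0],[0,-3,0],[0,0,0],[0,0,0]], turn=[[0,0,0],[0,0,0],[0,0,0],[0,0,0],[0,0,0]])

```text
time_s: 6.38
eef_pos: [0.5311, -0.3823, 0.0458]
eef_rot: [0.863, 0.064, 0.499, -0.035]
contact_force: [-2.3, -3.1, -0.2]
finger_gap: 0.0005
grip_force: 1.3
```

Call:
send_rows(offset=[[0,-1.5,0],[0,-1.5,0],[0,0,0]], turn=[[0,0,0],[0,0,0],[0,0,0]])

```text
time_s: 6.63
eef_pos: [0.5306, -0.3792, 0.0457]
eef_rot: [0.863, 0.064, 0.499, -0.036]
contact_force: [-1.5, -3.2, -0.1]
finger_gap: 0.0004
grip_force: 1.6
```

```bash
python3 -c "
from h import *
cellpose()"
```

```text
cell mm [-59.3 -21.1  45.7] az 8.3 pitch 29.93 F cell [-2.  -3.  -0.1] t 6.6333
```

Call:
send_rows(offset=[[0,-1.5,0],[0,0,0],[0,0,0]], turn=[[0,0,0],[0,0,0],[0,0,0]])

```text
time_s: 6.88
eef_pos: [0.5304, -0.3779, 0.0457]
eef_rot: [0.863, 0.064, 0.499, -0.036]
contact_force: [-1.0, -3.4, 0.6]
finger_gap: 0.0007
grip_force: 1.7
```

```bash
python3 -c "
from h import *
cellpose()"
```

```text
cell mm [-59.4 -19.8  45.7] az 8.29 pitch 29.93 F cell [-1.5 -3.2  0.6] t 6.8833
```

Call:
send_rows(offset=[[0,-1.5,0],[0,0,0],[0,0,0]], turn=[[0,0,0],[0,0,0],[0,0,0]])

```text
time_s: 7.13
eef_pos: [0.5302, -0.3772, 0.0458]
eef_rot: [0.863, 0.063, 0.499, -0.035]
contact_force: [0.7, -5.8, -1.1]
finger_gap: 0.0007
grip_force: 3.0
```

```bash
python3 -c "
from h import *
cellpose()"
```

```text
cell mm [-59.4 -19.1  45.8] az 8.2 pitch 29.95 F cell [-0.1 -5.9 -1.1] t 7.1333
```

Call:
send_rows(offset=[[0,2.5,0],[3.5,0,-2],[3.5,0,-2],[3.5,0,-2],[0,0,0]], turn=[[0,0,0],[0,0,0],[0,0,0],[0,0,0],[0,0,0]])

```text
time_s: 7.55
eef_pos: [0.5304, -0.3783, 0.0576]
eef_rot: [0.864, 0.064, 0.499, -0.036]
contact_force: [-1.8, -3.4, -5.0]
finger_gap: 0.0005
grip_force: 4.0
```

```bash
python3 -c "
from h import *
cellpose()"
```

```text
cell mm [-59.4 -20.1  57.6] az 8.35 pitch 29.99 F cell [-2.3 -3.1 -5. ] t 7.55
```

Call:
send_rows(offset=[[3.5,0,-2],[3.5,0,-2],[3.5,0,-2],[3.5,0,-2],[0,0,0]], turn=[[0,0,0],[0,0,0],[0,0,0],[0,0,0],[0,0,0]])

```text
time_s: 7.97
eef_pos: [0.5304, -0.3783, 0.0742]
eef_rot: [0.863, 0.064, 0.499, -0.036]
contact_force: [-6.4, -1.4, -4.6]
finger_gap: 0.0007
grip_force: 5.2
```

```bash
python3 - <<'E'
from h import *
s=cellpose()
im,X=cloud('scene'); C=R.from_euler('z',-CELL[1]).apply((X-CELL[0]).reshape(-1,3)).reshape(X.shape)*1e3
k=(abs(C[...,0]-5)<40)&(abs(C[...,1])<60)&(C[...,2]>100)&(C[...,2]<310); print('hood top z',np.median(C[k][:,2]),k.sum())
E
```

```text
cell mm [-59.4 -20.1  74.2] az 8.36 pitch 29.96 F cell [-6.5 -0.4 -4.6] t 7.9667
hood top z 149.70878093506883 2389
```

Call:
send_rows(offset=[[8.7,0,-5],[8.7,0,-5],[8.7,0,-5],[8.7,0,-5],[8.7,0,-5],[8.7,0,-5],[8.7,0,-5],[8.7,0,-5],[8.7,0,-5],[8.7,0,-5],[8.7,0,-5],[8.7,0,-5]], turn=[[0,0,0],[0,0,0],[0,0,0],[0,0,0],[0,0,0],[0,0,0],[0,0,0],[0,0,0],[0,0,0],[0,0,0],[0,0,0],[0,0,0]])

```text
time_s: 9.02
eef_pos: [0.53, -0.3778, 0.1942]
eef_rot: [0.864, 0.064, 0.499, -0.036]
contact_force: [-5.3, -4.5, -10.7]
finger_gap: 0.0007
grip_force: 7.4
```

```bash
cat >> h.py <<'E'
def hood():
    im,X=cloud('scene'); C=R.from_euler('z',-CELL[1]).apply((X-CELL[0]).reshape(-1,3)).reshape(X.shape)*1e3
    k=(abs(C[...,0]-5)<40)&(abs(C[...,1])<60)&(C[...,2]>100)&(C[...,2]<316); print('hood raised',np.median(C[k][:,2])-128.4,k.sum()); return im
E
python3 - <<'E'
from h import *
cellpose();hood()
E
```

```text
cell mm [-59.7 -19.6 194.2] az 8.37 pitch 30.02 F cell [ -5.9  -3.7 -10.7] t 9.0167
hood raised 140.9144414716839 2287
```

Call:
send_rows(offset=[[7.8,0,-4.5],[7.8,0,-4.5],[7.8,0,-4.5],[0,0,0],[0,0,0]], turn=[[0,0,0],[0,0,0],[0,0,0],[0,0,0],[0,0,0]])

```text
time_s: 9.48
eef_pos: [0.5303, -0.3783, 0.2225]
eef_rot: [0.863, 0.064, 0.499, -0.035]
contact_force: [-6.7, -4.4, -5.0]
finger_gap: 0.0004
grip_force: 5.8
```

```bash
python3 - <<'E'
from h import *
cellpose();hood()
E
```

```text
cell mm [-59.5 -20.1 222.5] az 8.32 pitch 29.95 F cell [-7.3 -3.3 -5. ] t 9.4833
hood raised 169.1974914700452 2269
```

Call:
send_rows(offset=[[-3.5,0,2],[-3.5,0,2],[-3.5,0,2],[-3.5,0,2],[-3.5,0,2],[0,4,0],[0,6,0],[0,6,0],[0,6,0],[0,0,0]], turn=[[0,0,0],[0,0,0],[0,0,0],[0,0,0],[0,0,0],[0,0,0],[0,0,0],[0,0,0],[0,0,0],[0,0,0]])

```text
time_s: 10.37
eef_pos: [0.534, -0.4011, 0.2012]
eef_rot: [0.863, 0.064, 0.499, -0.036]
contact_force: [-0.9, 0.3, 0.2]
finger_gap: 0.0005
grip_force: 0.0
```

```bash
python3 - <<'E'
from h import *
cellpose();hood()
a=plan(cw([-180,-42,200]),ori(8.5,30),8)
plan(cw([-175,0,190]),ori(8.5,40),8,a)
E
```

```text
cell mm [-59.3 -43.2 201.2] az 8.31 pitch 29.94 F cell [-0.9  0.4  0.2] t 10.3667
hood raised 159.85022413884084 2253
8 rows offset [-7.6, -0.1, -13.0] turn [0.02, -0.01, 0.0]
 path [[0.519, -0.403, 0.201], [0.489, -0.407, 0.201], [0.459, -0.411, 0.2], [0.429, -0.416, 0.2]]
8 rows offset [-0.7, -5.2, 1.2] turn [0.0, -1.25, -0.0]
 path [[0.414, -0.412, 0.199], [0.414, -0.402, 0.196], [0.414, -0.391, 0.194], [0.413, -0.381, 0.191]]
```

Call:
send_rows(offset=[[-7.6,0,-13],[-7.6,0,-13],[-7.6,0,-13],[-7.6,0,-13],[-7.6,0,-13],[-7.6,0,-13],[-7.6,0,-13],[-7.6,0,-13]], turn=[[0,0,0],[0,0,0],[0,0,0],[0,0,0],[0,0,0],[0,0,0],[0,0,0],[0,0,0]])

```text
time_s: 11.08
eef_pos: [0.414, -0.4173, 0.2001]
eef_rot: [0.863, 0.064, 0.499, -0.036]
contact_force: [0.2, -0.7, -0.0]
finger_gap: 0.0001
grip_force: 0.0
```

Call:
send_rows(offset=[[-0.7,-5.2,1.2],[-0.7,-5.2,1.2],[-0.7,-5.2,1.2],[-0.7,-5.2,1.2],[-0.7,-5.2,1.2],[-0.7,-5.2,1.2],[-0.7,-5.2,1.2],[-0.7,-5.2,1.2],[0,0,0],[0,0,0]], turn=[[0,-1.25,0],[0,-1.25,0],[0,-1.25,0],[0,-1.25,0],[0,-1.25,0],[0,-1.25,0],[0,-1.25,0],[0,-1.25,0],[0,0,0],[0,0,0]], hand=60)

```text
time_s: 11.92
eef_pos: [0.4137, -0.3756, 0.1907]
eef_rot: [0.904, 0.067, 0.422, -0.03]
contact_force: [0.2, -0.3, 0.5]
finger_gap: 0.0593
grip_force: 0.0
```

```bash
python3 - <<'E'
from h import *
s=cellpose(); json.dump([list(s['eef_pos']),list(s['eef_rot'])],open('w3.json','w'))
im,d=bot.camera('wrist'); np.save('w3.npy',d); cv2.imwrite('pics/w3.png',im[...,::-1])
cellpose(); print(bot.state()['q'].round(2))
E
```

```text
cell mm [-174.4   -0.2  190.7] az 8.28 pitch 39.94 F cell [ 0.2 -0.3  0.5] t 11.9167
cell mm [-174.6   -0.4  190.5] az 8.27 pitch 39.92 F cell [ 0.7 -0.2  0. ] t 11.9667
[-1.39 -0.18  2.1   0.91  1.32 -0.26]
```

View pics/w3.png

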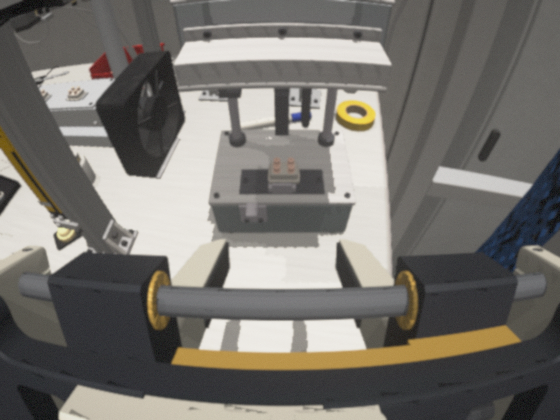

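The raised hood hangs clear above. The block sits on the nest at (284,173), about midway between the open fingertips (225 and 340).

```bash
python3 - <<'E'
from h import *
p,r=json.load(open('w3.json')); X=wcloud(np.load('w3.npy'),{'eef_pos':np.array(p),'eef_rot':r})
C=R.from_euler('z',-CELL[1]).apply((X-CELL[0]).reshape(-1,3)).reshape(X.shape)*1e3
def rect(m): 
    Q=C[m]; a=cv2.minAreaRect(Q[:,:2].astype(np.float32)); return len(Q),a,np.median(Q,axis=0).round(1),np.percentile(Q,[2,98],axis=0).round(1).tolist()
near=(abs(C[...,0]+20)<35)&(abs(C[...,1])<40)
h,e=np.histogram(C[near][:,2],bins=np.arange(60,115,2)); print(list(zip(e,h)))
m=near&(C[...,2]>90)&(C[...,2]<101); print('body',rect(m))
m=near&(C[...,2]>101)&(C[...,2]<112); print('pins',rect(m))
print('front face x',[tuple(C[v,240].round(0)) for v in (205,210,215,220,225)])
m=(abs(C[...,2]-72)<5)&(abs(C[...,0])<90)&(abs(C[...,1])<100); print('housing top',rect(m))
print([tuple(C[184,u].round(0)) for u in range(262,304,3)],[tuple(C[v,284].round(0)) for v in range(158,196,3)])
E
```

```text
[(np.int64(60), np.int64(69)), (np.int64(62), np.int64(88)), (np.int64(64), np.int64(28)), (np.int64(66), np.int64(61)), (np.int64(68), np.int64(74)), (np.int64(70), np.int64(664)), (np.int64(72), np.int64(852)), (np.int64(74), np.int64(592)), (np.int64(76), np.int64(50)), (np.int64(78), np.int64(33)), (np.int64(80), np.int64(45)), (np.int64(82), np.int64(34)), (np.int64(84), np.int64(48)), (np.int64(86), np.int64(130)), (np.int64(88), np.int64(105)), (np.int64(90), np.int64(43)), (np.int64(92), np.int64(39)), (np.int64(94), np.int64(131)), (np.int64(96), np.int64(158)), (np.int64(98), np.int64(31)), (np.int64(100), np.int64(16)), (np.int64(102), np.int64(108)), (np.int64(104), np.int64(14)), (np.int64(106), np.int64(0)), (np.int64(108), np.int64(0)), (np.int64(110), np.int64(0)), (np.int64(112), np.int64(0))]
body (413, ((-20.600767135620117, -1.7128124237060547), (29.417879104614258, 22.206409454345703), 88.6115951538086), array([-26.3,  -2.4,  96. ]), [[-31.0, -16.2, 90.5], [-10.6, 12.4, 100.3]])
pins (127, ((-18.958370208740234, -2.311420440673828), (21.30992889404297, 18.6816158
[... 1441 characters left out ...]
.float64(72.0)), (np.float64(-10.0), np.float64(-2.0), np.float64(96.0)), (np.float64(-16.0), np.float64(-2.0), np.float64(97.0)), (np.float64(-19.0), np.float64(-2.0), np.float64(96.0)), (np.float64(-24.0), np.float64(-2.0), np.float64(97.0)), (np.float64(-27.0), np.float64(-2.0), np.float64(96.0)), (np.float64(-31.0), np.float64(-2.0), np.float64(95.0)), (np.float64(-30.0), np.float64(-2.0), np.float64(90.0)), (np.float64(-32.0), np.float64(-2.0), np.float64(87.0)), (np.float64(-37.0), np.float64(-2.0), np.float64(87.0)), (np.float64(-37.0), np.float64(-2.0), np.float64(83.0)), (np.float64(-36.0), np.float64(-3.0), np.float64(76.0)), (np.float64(-37.0), np.float64(-3.0), np.float64(72.0))]
```

```bash
python3 - <<'E'
from h import *
rot=ori(8,40); z=rot.apply([0,0,1]); g=cw([-13.5,-2,85])
a=plan(g-.1*z,rot,6)
plan(g,rot,6,a)
E
```

```text
6 rows offset [3.8, 0.1, 15.2] turn [-0.04, -0.01, 0.06]
 path [[0.427, -0.374, 0.184], [0.455, -0.37, 0.17], [0.483, -0.366, 0.156]]
6 rows offset [-0.0, 0.0, 16.7] turn [0.0, 0.0, 0.0]
 path [[0.51, -0.362, 0.139], [0.535, -0.359, 0.117], [0.561, -0.355, 0.096]]
```

Call:
send_rows(offset=[[3.8,0.1,15.2],[3.8,0.1,15.2],[3.8,0.1,15.2],[3.8,0.1,15.2],[3.8,0.1,15.2],[3.8,0.1,15.2],[0,0,15],[0,0,15],[0,0,15],[0,0,15],[0,0,0]], turn=[[0,0,0],[0,0,0],[0,0,0],[0,0,0],[0,0,0],[0,0,0],[0,0,0],[0,0,0],[0,0,0],[0,0,0],[0,0,0]])

```text
time_s: 12.88
eef_pos: [0.5429, -0.3563, 0.1082]
eef_rot: [0.904, 0.066, 0.421, -0.032]
contact_force: [-1.3, -0.2, -0.3]
finger_gap: 0.0602
grip_force: 0.0
```

```bash
python3 - <<'E'
from h import *
cellpose(); plan(cw([-13.5,-2,85]),ori(8,40),4)
E
```

```text
cell mm [-43.8  -0.2 108.2] az 8.48 pitch 40.0 F cell [-1.3 -0.1 -0.3] t 12.8833
4 rows offset [0.4, 0.4, 9.5] turn [-0.09, -0.0, 0.05]
 path [[0.55, -0.356, 0.102], [0.558, -0.355, 0.097], [0.566, -0.354, 0.091], [0.573, -0.354, 0.085]]
```

Call:
send_rows(offset=[[0.4,0.4,9.5],[0.4,0.4,9.5],[0.4,0.4,9.5],[0.4,0.4,9.5],[0,0,0],[0,0,0]], turn=[[0,0,0],[0,0,0],[0,0,0],[0,0,0],[0,0,0],[0,0,0]])

```text
time_s: 13.38
eef_pos: [0.5729, -0.3544, 0.087]
eef_rot: [0.904, 0.067, 0.422, -0.03]
contact_force: [-0.0, 0.5, -0.3]
finger_gap: 0.0601
grip_force: 0.0
```

```bash
python3 - <<'E'
from h import *
cellpose()
E
```

```text
cell mm [-13.9  -2.8  87. ] az 8.36 pitch 39.95 F cell [ 0.   0.5 -0.3] t 13.3833
```

Call:
send_rows(offset=[[0,0,0],[0,0,0],[0,0,0],[0,0,0],[0,0,0],[0,0,0],[0,0,0],[0,0,0]], turn=[[0,0,0],[0,0,0],[0,0,0],[0,0,0],[0,0,0],[0,0,0],[0,0,0],[0,0,0]], hand=28)

```text
time_s: 14.05
eef_pos: [0.5727, -0.3552, 0.0879]
eef_rot: [0.904, 0.067, 0.422, -0.03]
contact_force: [-1.8, 1.0, 2.6]
finger_gap: 0.0338
grip_force: 30.1
```

```bash
python3 - <<'E'
from h import *
s=cellpose(); json.dump([list(s['eef_pos']),list(s['eef_rot'])],open('g.json','w'))
p=s['eef_pos']; r=R.from_quat(s['eef_rot'])
a=plan(p+[0,0,.025],r,4)
b=plan(cw([-150,-2,150]),r,8,a)
E
```

```text
cell mm [-14.1  -3.5  87.9] az 8.25 pitch 39.92 F cell [-1.6  1.3  2.6] t 14.05
4 rows offset [4.8, 0.0, -4.0] turn [0.0, 0.0, 0.0]
 path [[0.573, -0.355, 0.094], [0.573, -0.355, 0.1], [0.573, -0.355, 0.107], [0.573, -0.355, 0.113]]
8 rows offset [-7.3, -0.1, -16.0] turn [0.0, 0.0, 0.0]
 path [[0.556, -0.358, 0.118], [0.522, -0.362, 0.127], [0.489, -0.367, 0.136], [0.455, -0.371, 0.145]]
```

Call:
send_rows(offset=[[3.8,0,-3.2],[3.8,0,-3.2],[0,0,-15],[0,0,-15],[0,0,-15],[0,0,-15],[0,0,-15],[0,0,-15],[0,0,-15],[0,0,-15],[0,0,-15],[0,0,-15]], turn=[[0,0,0],[0,0,0],[0,0,0],[0,0,0],[0,0,0],[0,0,0],[0,0,0],[0,0,0],[0,0,0],[0,0,0],[0,0,0],[0,0,0]])

```text
time_s: 15.05
eef_pos: [0.4582, -0.3715, 0.1946]
eef_rot: [0.904, 0.067, 0.422, -0.03]
contact_force: [0.2, -0.5, -0.5]
finger_gap: 0.0337
grip_force: 30.0
```

```bash
python3 - <<'E'
from h import *
s=cellpose(); print(s['finger_gap'],s['grip_force']); q=s['q']
az=81.8-.3
a=plan([.40,-.36,.37],ori(8.2,40),8)
b=plan([.43,-.05,.37],ori(45,40),12,a)
c=plan([.43,.19,.25],ori(az,40),12,b)
for P in(a,b,c,(np.array([.442,.256,.015]),ori(az,40))):
    q,e=ik(*P,q); print(q.round(2),round(e,4)); Rr=P[1].as_matrix(); print(' wrist',(P[0]-.3775*Rr[:,2]).round(3))
E
```

```text
cell mm [-129.8   -2.7  194.6] az 8.25 pitch 39.95 F cell [ 0.2 -0.6 -0.5] t 15.05
0.033731918214165234 29.999902546405792
8 rows offset [12.3, -2.4, -19.4] turn [-0.01, -0.01, 0.03]
 path [[0.451, -0.37, 0.217], [0.436, -0.367, 0.26], [0.422, -0.364, 0.304], [0.407, -0.361, 0.348]]
12 rows offset [8.6, -22.7, 10.3] turn [2.35, -0.0, -1.97]
 path [[0.41, -0.336, 0.37], [0.437, -0.234, 0.37], [0.441, -0.128, 0.37]]
12 rows offset [3.9, -9.6, 20.2] turn [2.33, 0.0, -1.96]
 path [[0.436, -0.031, 0.36], [0.449, 0.05, 0.32], [0.444, 0.131, 0.28]]
[-1.42 -0.39  1.94  0.87  1.58  0.03] 0.0
 wrist [ 0.114 -0.401  0.613]
[-1.   -0.64  2.1   0.88  1.8  -0.05] 0.0
 wrist [ 0.226 -0.254  0.613]
[-0.37 -0.37  2.14  0.84  1.61 -0.29] 0.0
 wrist [ 0.387 -0.096  0.493]
[-0.2   0.11  2.23  1.    1.14 -0.66] 0.0
 wrist [ 0.399 -0.03   0.258]
```

Call:
send_rows(offset=[[12.3,-2.4,-19.4],[12.3,-2.4,-19.4],[12.3,-2.4,-19.4],[12.3,-2.4,-19.4],[12.3,-2.4,-19.4],[12.3,-2.4,-19.4],[12.3,-2.4,-19.4],[12.3,-2.4,-19.4]], turn=[[0,0,0],[0,0,0],[0,0,0],[0,0,0],[0,0,0],[0,0,0],[0,0,0],[0,0,0]])

```text
time_s: 15.72
eef_pos: [0.4003, -0.3598, 0.3702]
eef_rot: [0.904, 0.067, 0.422, -0.03]
contact_force: [0.6, -0.1, 0.6]
finger_gap: 0.0335
grip_force: 30.0
```

Call:
send_rows(offset=[[8.6,-22.7,10.3],[8.6,-22.7,10.3],[8.6,-22.7,10.3],[8.6,-22.7,10.3],[8.6,-22.7,10.3],[8.6,-22.7,10.3],[8.6,-22.7,10.3],[8.6,-22.7,10.3],[8.6,-22.7,10.3],[8.6,-22.7,10.3],[8.6,-22.7,10.3],[8.6,-22.7,10.3]], turn=[[2.35,0,-1.97],[2.35,0,-1.97],[2.35,0,-1.97],[2.35,0,-1.97],[2.35,0,-1.97],[2.35,0,-1.97],[2.35,0,-1.97],[2.35,0,-1.97],[2.35,0,-1.97],[2.35,0,-1.97],[2.35,0,-1.97],[2.35,0,-1.97]])

```text
time_s: 16.72
eef_pos: [0.4293, -0.0492, 0.3681]
eef_rot: [0.836, 0.35, 0.39, -0.162]
contact_force: [0.2, -0.4, -0.6]
finger_gap: 0.0339
grip_force: 30.0
```

```bash
python3 - <<'E'
from h import *
s=cellpose(); print(s['eef_pos'],s['finger_gap'],s['q'].round(2))
plan([.43,.17,.25],ori(81.5,40),12)
E
```

```text
cell mm [-110.8  320.3  368.1] az 45.2 pitch 40.06 F cell [ 0.2 -0.4 -0.6] t 16.7167
[ 0.42927791 -0.04920428  0.36807538] 0.033883881320003625 [-1.   -0.64  2.11  0.88  1.8  -0.06]
12 rows offset [3.0, -8.7, 18.9] turn [2.32, 0.01, -1.93]
 path [[0.435, -0.031, 0.358], [0.447, 0.042, 0.319], [0.443, 0.116, 0.279]]
```

Call:
send_rows(offset=[[3,-8.7,18.9],[3,-8.7,18.9],[3,-8.7,18.9],[3,-8.7,18.9],[3,-8.7,18.9],[3,-8.7,18.9],[3,-8.7,18.9],[3,-8.7,18.9],[3,-8.7,18.9],[3,-8.7,18.9],[3,-8.7,18.9],[3,-8.7,18.9]], turn=[[2.32,0,-1.93],[2.32,0,-1.93],[2.32,0,-1.93],[2.32,0,-1.93],[2.32,0,-1.93],[2.32,0,-1.93],[2.32,0,-1.93],[2.32,0,-1.93],[2.32,0,-1.93],[2.32,0,-1.93],[2.32,0,-1.93],[2.32,0,-1.93]])

```text
time_s: 17.72
eef_pos: [0.4306, 0.1693, 0.2493]
eef_rot: [0.687, 0.592, 0.319, -0.276]
contact_force: [0.2, -1.1, -0.6]
finger_gap: 0.0335
grip_force: 30.0
```

Call:
send_rows(offset=[[0,0,0],[0,0,0]], turn=[[0,0,0],[0,0,0]])

```text
time_s: 17.88
eef_pos: [0.4304, 0.1691, 0.2493]
eef_rot: [0.687, 0.591, 0.319, -0.276]
contact_force: [-0.4, -0.6, -0.1]
finger_gap: 0.0338
grip_force: 30.0
```

```bash
python3 - <<'E'
from h import *
s=cellpose(); print(s['eef_pos']); json.dump([list(s['eef_pos']),list(s['eef_rot'])],open('w4.json','w'))
im,d=bot.camera('wrist'); np.save('w4.npy',d); cv2.imwrite('pics/w4.png',im[...,::-1])
X=wcloud(d,s)
k=(X[...,0]>.38)&(X[...,0]<.58)&(X[...,1]>.12)&(X[...,1]<.33)&(X[...,2]>.0185)&(X[...,2]<.036)
l,lab,st,c=cv2.connectedComponentsWithStats(k.astype(np.uint8))
for i in range(1,l):
    if st[i,4]>40: Q=X[lab==i]; print(st[i],cv2.minAreaRect((Q[:,:2]*1e3).astype(np.float32)),np.nanmedian(Q[:,2]).round(4))
E
```

```text
cell mm [-77.4 536.  249.3] az 81.55 pitch 40.05 F cell [-0.5 -0.5 -0.1] t 17.8833
[0.43040109 0.16906578 0.24929837]
[270 330  26  18 437] ((430.9043273925781, 175.90585327148438), (21.206369400024414, 29.727081298828125), 80.96984100341797) 0.024
```

View pics/w4.png

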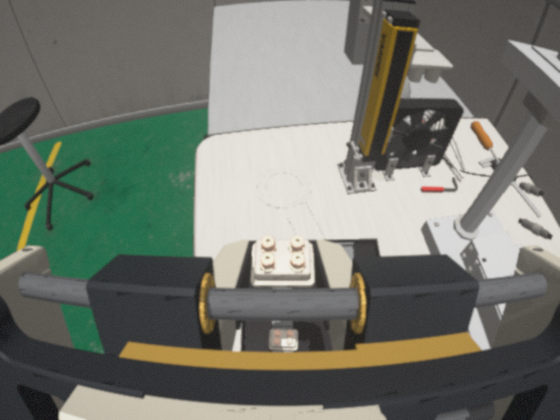

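The held block shows at (283,262), level with its pins up; the tray lies below, with one block visible at (283,340). That block's position agrees with the earlier tray fit.

```bash
python3 - <<'E'
from h import *
p,r=json.load(open('w4.json')); p=np.array(p); X=wcloud(np.load('w4.npy'),{'eef_pos':p,'eef_rot':r})
a=np.radians(81.5); L=R.from_euler('z',-a).apply((X-p).reshape(-1,3)).reshape(X.shape)*1e3
m=np.zeros(X.shape[:2],bool); m[232:292,245:320]=1
m&=(abs(L[...,0])<40)&(abs(L[...,1])<17)&(abs(L[...,2])<30)
h,e=np.histogram(L[m][:,2],bins=np.arange(-20,30,2)); print([(int(x),int(c)) for x,c in zip(e,h) if c])
k=m&(L[...,2]>4)&(L[...,2]<30); Q=L[k]; print(np.percentile(Q,[1,50,99],axis=0).round(1).tolist())
for lo,hi in((4,11),(11,13.5),(14,20)):
    Q=L[m&(L[...,2]>lo)&(L[...,2]<hi)]; print(lo,len(Q),np.percentile(Q,[2,50,98],axis=0).round(1).tolist() if len(Q) else '')
# height slope of the body top
b=plan([.4427,.2571,.055],ori(81.7,40),9)
q,e=ik(*b,bot.state()['q']); print(q.round(2),e)
E
```

```text
[(-4, 60), (-2, 139), (0, 521), (2, 131), (4, 126), (6, 229), (8, 1146), (10, 183), (12, 88), (14, 386), (16, 279), (18, 27), (20, 26), (22, 24), (24, 18)]
[[-24.6, -16.9, 4.4], [-8.6, -0.4, 9.4], [4.8, 17.0, 23.3]]
4 1613 [[-15.7, -16.7, 4.5], [-8.8, 0.1, 8.8], [4.6, 16.9, 10.6]]
11 136 [[-22.9, -16.8, 11.0], [-8.1, -4.5, 12.0], [1.3, 17.0, 13.4]]
14 692 [[-24.4, -16.8, 14.1], [-7.9, -4.5, 15.9], [3.0, 16.9, 19.3]]
9 rows offset [-10.2, -0.1, 21.5] turn [0.02, 0.01, -0.03]
 path [[0.432, 0.178, 0.228], [0.436, 0.208, 0.163], [0.44, 0.237, 0.098]]
[-0.2   0.    2.23  0.96  1.2  -0.57] 4.9960036108132044e-15
```

Call:
send_rows(offset=[[-10.2,0,21.5],[-10.2,0,21.5],[-10.2,0,21.5],[-10.2,0,21.5],[-10.2,0,21.5],[-10.2,0,21.5],[-10.2,0,21.5],[-10.2,0,21.5],[-10.2,0,21.5],[0,0,0],[0,0,0]], turn=[[0,0,0],[0,0,0],[0,0,0],[0,0,0],[0,0,0],[0,0,0],[0,0,0],[0,0,0],[0,0,0],[0,0,0],[0,0,0]])

```text
time_s: 18.85
eef_pos: [0.4438, 0.2562, 0.0549]
eef_rot: [0.688, 0.59, 0.32, -0.276]
contact_force: [1.0, 0.4, 0.4]
finger_gap: 0.0337
grip_force: 30.0
```

```bash
python3 - <<'E'
from h import *
s=cellpose(); print(s['eef_pos'],s['contact_force'])
im,d=bot.camera('wrist'); X=wcloud(d,s)
im2,S=cloud('scene')
a=im[190:400,150:420]; b=im2[150:250,150:300]
cv2.imwrite('pics/w5.png',np.hstack([cv2.resize(a,(400,311)),cv2.resize(b,(400,311))])[...,::-1])
for Z in (X,S):
  k=(Z[...,0]>.38)&(Z[...,0]<.58)&(Z[...,1]>.12)&(Z[...,1]<.35)&(Z[...,2]>.0185)&(Z[...,2]<.036)
  l,lab,st,c=cv2.connectedComponentsWithStats(k.astype(np.uint8))
  for i in range(1,l):
    if st[i,4]>30: Q=Z[lab==i]; print(st[i],cv2.minAreaRect((Q[:,:2]*1e3).astype(np.float32)),np.nanmedian(Q[:,2]).round(4))
plan([.4428,.2577,.015],ori(81.7,40),8)
E
```

```text
cell mm [-51.3 620.2  54.9] az 81.48 pitch 40.02 F cell [1.  0.3 0.4] t 18.85
[0.44383612 0.25620538 0.05485164] [0.96731635 0.40978909 0.35157407]
[258 219  43  21 657] ((446.6189880371094, 290.0455322265625), (17.379446029663086, 29.30560874938965), 80.75343322753906) 0.0248
[213 210  12   9  68] ((430.4190368652344, 173.70132446289062), (25.71118927001953, 28.8745059967041), 77.98314666748047) 0.0226
8 rows offset [-3.8, -0.4, 3.5] turn [0.04, 0.0, -0.02]
 path [[0.445, 0.256, 0.051], [0.445, 0.256, 0.041], [0.444, 0.257, 0.031], [0.443, 0.257, 0.02]]
```

View pics/w5.png

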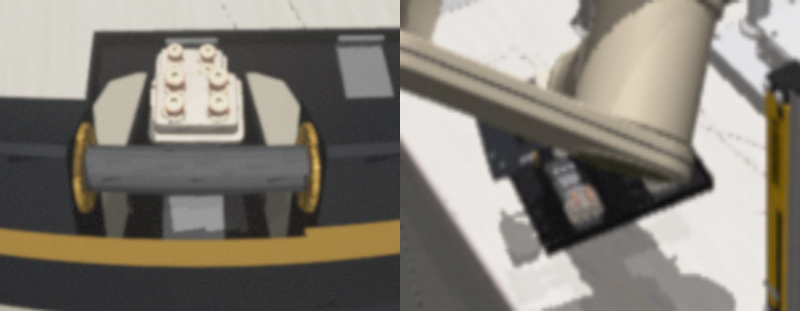

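Left half: the held block, with block 3 just beyond it in the same column and well aligned. Right half: the tray still square on the bench under the gripper. Lowering now.

Call:
send_rows(offset=[[-3.8,0.2,3.5],[-3.8,0.2,3.5],[-3.8,0.2,3.5],[-3.8,0.2,3.5],[-3.8,0.2,3.5],[-3.8,0.2,3.5],[-1.5,0,1.3],[0,0,0],[0,0,0]], turn=[[0,0,0],[0,0,0],[0,0,0],[0,0,0],[0,0,0],[0,0,0],[0,0,0],[0,0,0],[0,0,0]])

```text
time_s: 19.7
eef_pos: [0.4452, 0.258, 0.0216]
eef_rot: [0.687, 0.591, 0.32, -0.276]
contact_force: [-0.3, -0.4, -0.2]
finger_gap: 0.0336
grip_force: 30.0
```

```bash
python3 - <<'E'
from h import *
s=cellpose(); print(s['eef_pos'],s['contact_force'])
plan([.4421,.2574,.015],ori(81.7,40),4)
E
```

```text
cell mm [-49.6 621.7  21.6] az 81.47 pitch 40.03 F cell [-0.4 -0.3 -0.2] t 19.7
[0.44523408 0.25797044 0.02156566] [-0.31578207 -0.36133587 -0.16878936]
4 rows offset [-1.4, -0.8, 0.9] turn [0.04, 0.01, -0.07]
 path [[0.444, 0.258, 0.02], [0.444, 0.258, 0.018], [0.443, 0.258, 0.017], [0.442, 0.257, 0.015]]
```

Call:
send_rows(offset=[[0,-1.5,0],[0,-1.5,0],[-1.5,0,1.3],[-1.5,0,1.3],[0,0,0],[0,0,0]], turn=[[0,0,0],[0,0,0],[0,0,0],[0,0,0],[0,0,0],[0,0,0]])

```text
time_s: 20.2
eef_pos: [0.4423, 0.2584, 0.0177]
eef_rot: [0.687, 0.591, 0.32, -0.276]
contact_force: [0.1, 1.0, -1.3]
finger_gap: 0.0339
grip_force: 30.0
```

```bash
python3 - <<'E'
from h import *
s=cellpose(); print(s['eef_pos'],s['contact_force'])
E
```

```text
cell mm [-52.4 622.6  17.7] az 81.45 pitch 40.04 F cell [ 0.2  1.  -1.3] t 20.2
[0.44234798 0.25840304 0.01767336] [ 0.06797165  0.97146173 -1.25322761]
```

Not yet seated (contact expected near z = 0.015). Lower in small steps.

Call:
send_rows(offset=[[-0.8,0,0.6],[-0.8,0,0.6],[0,0,0],[0,0,0]], turn=[[0,0,0],[0,0,0],[0,0,0],[0,0,0]])

```text
time_s: 20.53
eef_pos: [0.4424, 0.2583, 0.0158]
eef_rot: [0.687, 0.591, 0.32, -0.276]
contact_force: [-0.2, -0.6, -0.4]
finger_gap: 0.0337
grip_force: 30.0
```

Call:
send_rows(offset=[[-0.8,0,0.6],[0,0,0],[0,0,0]], turn=[[0,0,0],[0,0,0],[0,0,0]])

```text
time_s: 20.78
eef_pos: [0.4426, 0.2582, 0.0149]
eef_rot: [0.687, 0.591, 0.32, -0.276]
contact_force: [-0.0, 1.1, -0.5]
finger_gap: 0.0334
grip_force: 30.0
```

Call:
send_rows(offset=[[-0.8,0,0.6],[0,0,0],[0,0,0]], turn=[[0,0,0],[0,0,0],[0,0,0]])

```text
time_s: 21.03
eef_pos: [0.4427, 0.2584, 0.0148]
eef_rot: [0.687, 0.591, 0.321, -0.276]
contact_force: [-4.7, -3.7, 9.0]
finger_gap: 0.034
grip_force: 30.0
```

Call:
send_rows(offset=[[-0.8,0,0.6],[0,0,0],[0,0,0]], turn=[[0,0,0],[0,0,0],[0,0,0]])

```text
time_s: 21.28
eef_pos: [0.4428, 0.2586, 0.0147]
eef_rot: [0.686, 0.591, 0.321, -0.277]
contact_force: [-9.8, -7.5, 19.0]
finger_gap: 0.0342
grip_force: 30.0
```

Call:
send_rows(offset=[[0.8,0,-0.6],[0.6,0,-0.5],[0,0,0],[0,0,0]], turn=[[0,0,0],[0,0,0],[0,0,0],[0,0,0]])

```text
time_s: 21.62
eef_pos: [0.4427, 0.2581, 0.0149]
eef_rot: [0.687, 0.591, 0.32, -0.276]
contact_force: [-0.9, -2.1, 5.1]
finger_gap: 0.0341
grip_force: 30.0
```

Call:
send_rows(offset=[[0,0,0],[0,0,0],[0,0,0],[0,0,0],[0,0,0]], turn=[[0,0,0],[0,0,0],[0,0,0],[0,0,0],[0,0,0]], hand=46)

```text
time_s: 22.03
eef_pos: [0.4422, 0.2582, 0.0144]
eef_rot: [0.687, 0.591, 0.32, -0.276]
contact_force: [-0.8, -0.2, 1.0]
finger_gap: 0.0461
grip_force: 0.0
```

```bash
python3 - <<'E'
from h import *
s=cellpose(); print(s['eef_pos'],s['contact_force'])
p=s['eef_pos'];r=R.from_quat(s['eef_rot'])
im,d=bot.camera('wrist'); X=wcloud(d,s); k=(X[...,0]>.39)&(X[...,0]<.49)&(X[...,1]>.2)&(X[...,1]<.33)&(X[...,2]>.019)&(X[...,2]<.036)
cv2.imwrite('pics/w6.png',cv2.resize(im[190:300,180:380],(800,440))[...,::-1])
a=plan(p-.12*r.apply([0,0,1]),r,6)
plan([.40,.10,.30],ori(70,50),8,a)
E
```

```text
cell mm [-52.5 622.4  14.4] az 81.45 pitch 40.04 F cell [-0.8 -0.1  1. ] t 22.0333
[0.44224937 0.25819438 0.01440282] [-0.78826449 -0.21865793  1.03457493]
6 rows offset [-0.0, -0.0, -20.0] turn [0.0, 0.0, 0.0]
 path [[0.44, 0.243, 0.027], [0.435, 0.213, 0.053], [0.431, 0.182, 0.079]]
8 rows offset [12.3, -1.7, -24.7] turn [-1.01, -1.24, 1.0]
 path [[0.425, 0.157, 0.117], [0.418, 0.137, 0.168], [0.411, 0.12, 0.22], [0.404, 0.106, 0.273]]
```

View pics/w6.png

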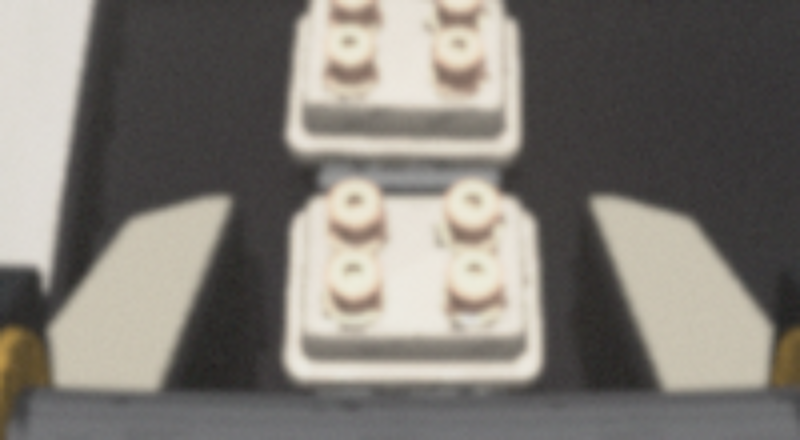

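The block sits flat between the fins behind block 3, pins up, with the fingers clear on both sides. Retreating straight up.

Call:
send_rows(offset=[[6.1,0,-5.1],[12.3,0,-10.3],[12.3,0,-10.3],[12.3,0,-10.3],[12.3,0,-10.3],[12.3,0,-10.3],[18,0,-15],[18,0,-15],[18,0,-15],[18,0,-15],[18,0,-15],[18,0,-15]], turn=[[0,0,0],[0,0,0],[0,0,0],[0,0,0],[0,0,0],[0,0,0],[0,0,0],[0,0,0],[0,0,0],[0,0,0],[0,0,0],[0,0,0]])

```text
time_s: 23.08
eef_pos: [0.4423, 0.2589, 0.2449]
eef_rot: [0.687, 0.591, 0.32, -0.275]
contact_force: [0.4, 1.0, 0.3]
finger_gap: 0.0458
grip_force: 0.0
```

```bash
python3 - <<'E'
from h import *
im=hood(); im2,T=cloud('top')
O=np.load('top.npy')
for nm,Z in(('then',O),('now',T)):
    k=(Z[...,0]>.38)&(Z[...,0]<.58)&(Z[...,1]>.1)&(Z[...,1]<.35)&(Z[...,2]>.02)&(Z[...,2]<.04)
    l,lab,st,c=cv2.connectedComponentsWithStats(k.astype(np.uint8)); print(nm,[(Q:=Z[lab==i]).mean(0).round(3).tolist() for i in range(1,l) if st[i,4]>30])
cv2.imwrite('pics/end.png',np.hstack([cv2.resize(im[100:400,150:500],(400,343)),cv2.resize(im2[130:300,130:480],(400,194+149))])[...,::-1])
E
```

```text
hood raised 159.8823622307983 2261
then [[0.53, 0.237, 0.025], [0.518, 0.163, 0.025], [0.447, 0.288, 0.025], [0.432, 0.176, 0.025]]
now [[0.516, 0.162, 0.025], [0.446, 0.288, 0.026], [0.443, 0.255, 0.025]]
```

View pics/end.png

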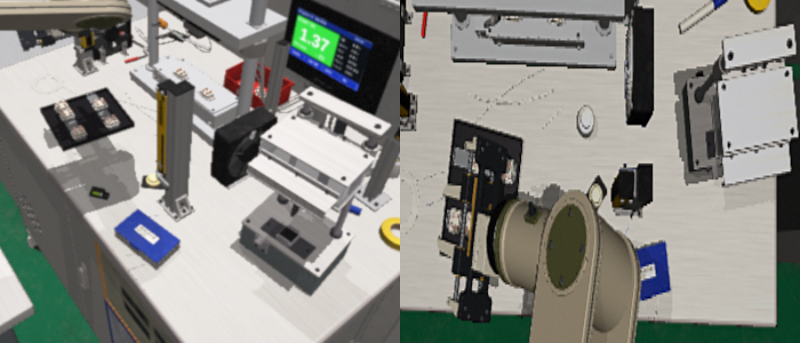

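The hood hangs on the top notch (159.9 mm), the nest is empty, the tray and its blocks have not moved, the bystanders in view look undisturbed, and the robot touches nothing.

```bash
python3 -c "
from station import bot
print(bot.job_done())"
```

```text
the job is handed in; nothing more can be done
None
```

The hood hangs on its top notch and the tested block stands flat, pins up, on the tray seat at (19, 44) mm. I handed the job in at about 23 s; no verdict came back.

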